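# Close up the dry-store moisture filter

## Task

Load every moisture cartridge lying on the counter into the white filter box, so that the cover can close over them. Take the cover from its sloping rest by first tilting its lower, handle end up until the cover is about level while its lip stays on the top rail, and only then lift the lip off the rail. Set the cover down flush on the box with its hole over the centre stud, square with the box, and spin its wing nut clockwise all the way down until it is snug; leave the jar, tin and carton where they stand.

Things in the scene. Friction and masses are not known exactly. Their poses are not given: they have to be found in the camera images.
- housing: White open box, 230 (x) x 170 (y) x 60 mm high, walls and floor 5 mm, fixed; place and yaw vary. Origin: centre of its underside. A steel stud, 12 mm diameter, stands at its centre; its conical tip is 75 mm above the counter, 15 above the rim. The inside, 220 x 160 x 55 mm deep, is undivided, with room for four cartridges lying flat, two on each side of the stud.
- housing_rim (a point): Point on the stud axis at the height of the box's rim, 60 mm above the counter; axes as the box. A seated cover has its origin here.
- rest: Fixed steel stand holding the cover on a slope: two round rails, 14 mm diameter, 164 mm long, along its y; the high one (the ledge) on the +x side, the low one nearer the robot; posts under their ends at y = -75 and +75 mm. Origin on the counter, 105 mm below the hung cover's origin.
- ledge (a point): Middle of the axis of the high rail, about 159 mm above the counter; y along the rail, x horizontal, away from the cover's low end.
- cover: White plate 246 x 176 x 6 mm, 0.35 kg with nut. Origin: centre of its stud hole (20 mm), on the underside; z up out of the top. Spans x -121 to +125 mm. At the +x end a lip, 120 mm wide, hangs 12 mm below the underside, inner face at x = +120. At first it hooks over the high rail, the cover sloping 0.56 rad down to its handle end (-x). On the box the lip lies outside an end wall; either way round.
- cover_lip (a point): Inside corner of the cover's lip: on the axis of the high rail while the lip hangs on it; in the cover's frame (113, 0, -7) mm. Drawn straight up while it rubs on the rail, the lip can catch: ease it a few mm to +x as it is lifted.
- cover_handle (a point): Grasp point on the cover's handle, axes as the cover; in the cover's frame (-70, 0, 31) mm. The handle is a black upright fin near the low end: 46 mm along the cover's x, 14 mm thick in y, standing 38 mm above the upper face; this point is 25 mm above the upper face. The cover's centre of mass is near x = -20 mm.
- wings (a point): Point on the wing nut's axis at mid height of its wings. The wings are one flat steel blade, 50 mm along this frame's x, 9 mm thick in y, 26 mm high (from 9 mm below to 16 mm above this point); z is the cover's z. Backed off fully this point is 31 mm above the cover's upper face, when snug 23 mm.
- wing_nut (a joint): Turn of the captive wing nut on the cover, rad: 0 backed off, growing as it turns clockwise seen from above, sinking 1.27 mm per rad; 6.28 (one full turn) is fully down and snug, at a hard stop. It starts between 0 and 1.6, has 0.05 N m of friction and stays where it is left. Its blade lies along the cover's x at 0, 3.14 and 6.28.
- cartridge1: White plastic moisture cartridge with a black-slotted top, 54 (x) x 36 (y) x 34 mm high, about 90 g, lying loose on the counter, to the robot's right. Origin at the centre of its underside. Two to four are present; the state gives None for the others.
- cartridge2: White plastic moisture cartridge with a black-slotted top, 54 (x) x 36 (y) x 34 mm high, about 90 g, lying loose on the counter, to the robot's right. Origin at the centre of its underside. Two to four are present; the state gives None for the others.
- cartridge3: White plastic moisture cartridge with a black-slotted top, 54 (x) x 36 (y) x 34 mm high, about 90 g, lying loose on the counter, to the robot's right. Origin at the centre of its underside. Two to four are present; the state gives None for the others.
- cartridge4: White plastic moisture cartridge with a black-slotted top, 54 (x) x 36 (y) x 34 mm high, about 90 g, lying loose on the counter, to the robot's right. Origin at the centre of its underside. Two to four are present; the state gives None for the others.
- jar: Amber glass jar, 64 mm diameter, 95 mm high; a bystander. Origin at the centre of its underside.
- tin: Tin can, 72 mm diameter, 100 mm high; a bystander. Origin at the centre of its underside.
- carton: Cardboard carton, 70 x 120 x 90 mm high; a bystander. Origin at the centre of its underside.
There are look-alikes about, which are no part of the job. Leave any pink or turquoise look-alike of the cartridge1 alone.

How it is judged (in metres and radians):
On the way, in this order (a step that is already met when the one before it is completed fails the run):
1. the cover's low end is raised until it is about level (within 0.2 rad), its lip still on the high rail (angle between cover's own z axis and vertical below 0.2 rad and distance between cover_lip and ledge below 0.022 m), for 0.1 s.
2. the lip is lifted off the rail (distance between cover_lip and ledge above 0.04 m), for 0.1 s.
3. every cartridge is in the box and the cover lies flush on it, the nut not yet snug (x of cartridge1 in the frame of housing between -0.11 and 0.11 m and y of cartridge1 in the frame of housing between -0.08 and 0.08 m and z of cartridge1 in the frame of housing between -0.005 and 0.045 m and x of cartridge2 in the frame of housing between -0.11 and 0.11 m and y of cartridge2 in the frame of housing between -0.08 and 0.08 m and z of cartridge2 in the frame of housing between -0.005 and 0.045 m and x of cartridge3 in the frame of housing between -0.11 and 0.11 m and y of cartridge3 in the frame of housing between -0.08 and 0.08 m and z of cartridge3 in the frame of housing between -0.005 and 0.045 m and x of cartridge4 in the frame of housing between -0.11 and 0.11 m and y of cartridge4 in the frame of housing between -0.08 and 0.08 m and z of cartridge4 in the frame of housing between -0.005 and 0.045 m and horizontal distance between cover and housing_rim below 0.007 m and z of cover in the frame of housing_rim between -0.004 and 0.004 m and angle between cover's own z axis and vertical below 0.04 rad and angle between the x axis of cover and the x axis of housing, either way round below 0.12 rad and value of joint wing_nut below 5.5 rad), for 0.2 s.
4. the wing nut is spun down (horizontal distance between cover and housing_rim below 0.007 m and z of cover in the frame of housing_rim between -0.004 and 0.004 m and angle between cover's own z axis and vertical below 0.04 rad and angle between the x axis of cover and the x axis of housing, either way round below 0.12 rad and value of joint wing_nut above 6 rad), for 0.2 s.
At the end, for the whole second after the job is handed in: All cartridges present are inside the box; the cover lies flush on its rim (4 mm) over the stud (7 mm), level (0.04 rad) and square with the box (0.12 rad); the wing nut is turned to at least 6.0 rad; all at rest (all of step 4 and x of cartridge1 in the frame of housing between -0.11 and 0.11 m and y of cartridge1 in the frame of housing between -0.08 and 0.08 m and z of cartridge1 in the frame of housing between -0.005 and 0.045 m and x of cartridge2 in the frame of housing between -0.11 and 0.11 m and y of cartridge2 in the frame of housing between -0.08 and 0.08 m and z of cartridge2 in the frame of housing between -0.005 and 0.045 m and x of cartridge3 in the frame of housing between -0.11 and 0.11 m and y of cartridge3 in the frame of housing between -0.08 and 0.08 m and z of cartridge3 in the frame of housing between -0.005 and 0.045 m and x of cartridge4 in the frame of housing between -0.11 and 0.11 m and y of cartridge4 in the frame of housing between -0.08 and 0.08 m and z of cartridge4 in the frame of housing between -0.005 and 0.045 m and linear speed of cover below 0.02 m/s); the robot touches nothing.
It fails at once if the jar is moved by more than 30 mm or tipped (distance of jar from where it was at the start of the episode above 0.03 m or angle between jar's own z axis and vertical above 0.3 rad).
It fails at once if the tin is moved by more than 30 mm or tipped (distance of tin from where it was at the start of the episode above 0.03 m or angle between tin's own z axis and vertical above 0.3 rad).
It fails at once if the carton is moved by more than 30 mm or tipped (distance of carton from where it was at the start of the episode above 0.03 m or angle between carton's own z axis and vertical above 0.3 rad).
Of cartridge1, cartridge2, cartridge3, cartridge4 only 2 to 4 are there at a start; the rules pass over those that are not, and their reading is None.
At some moment in a run one of cartridge1, cartridge2, cartridge3, cartridge4 may be knocked a few centimetres aside while the robot is not near it.
It also fails if it takes over 210 s, if anything falls off the work surface, if the arm or the gripper's body presses on something with over 40 N, if the wrist force passes 120 N, or if a joint passes its speed limit or range.

## Robot

A 7-joint arm with a two-finger parallel gripper is mounted at the origin on the work surface. World frame = base frame: x ahead of the robot, y to its left, z up, the work surface at z = 0. Lengths are in m, angles in degrees, forces in N, time in s.
With the tool pointing down it reaches from about 0.425 to 0.825 m from the base axis. Payload 3.6 kg.
Tool frame: the origin (TCP) lies midway between the tips of the shut fingers; the grasp point (between the pads) lies 19 mm behind it; z points along the fingers, x is the direction in which the jaws open and shut, and the axes are right-handed (so a half turn about z gives the same grasp; the last joint's range is limited). The gripper opens to 85 mm and grips with 20 to 120 N. Pads are 22 mm wide; open, the fingers measure 114 mm over their backs; the gripper's body (76 mm by 85 mm) begins 54 mm behind the grasp point. The pads swing forward as they close: fully open they stand 13 mm farther back than shut.
Start: joints at [-66.778, 35.231, -0.722, 81.555, 0.464, 63.22, -2.315], TCP at [0.272, 0.59, 0.231] pointing down, gripper open.
Joint ranges: [-178.69, 178.69], [-17.37, 117.87], [-77.05, 75.6], [15.02, 138.74], [-78.02, 258.01], [0.78, 113.62], [-162.83, 162.83]. Speed limits (degrees/s): [159.86, 159.86, 180, 180, 180, 180, 180].

## Interface

Orientations are given as [roll, pitch, yaw] about the fixed x, y, z axes, in that order (R = Rz(yaw) Ry(pitch) Rx(roll)).
In Python, from workcell import readout, imaging, close_job gives the robot as it stands. The module is installed in compiled form; this text tells all that it offers.
- The arm moves only by the tool move_arm, never from a script. Its argument "deltas" is a list of rows, each a list of 4 numbers: the shift along the world's x, y, z in m, then the turn about the world's z in rad. In form: [[tx, ty, tz, roll], ...]. A call has 1 to 5 rows; each row is the pose to reach, as a shift and turn from the pose commanded when the call began; what a row does not reach only later rows make up. A row lasts 1/10 s, in which the tool goes at most 50 mm and 8.59 degrees, less where a joint would pass 70% of its speed; a pose out of reach is approached as far as the arm can. A call with a gripper value outside its range is refused whole. "jaw" is the finger opening in m, from 0 to 0.0854, set as the call begins (left out, the last holds). The fingers move at their own pace and stop on an object; "squeeze" is the grip in N (left out, the last holds). Time passes only in rows, so rows that repeat a pose let the fingers close. It gives the time, the measured TCP pose, the force and the opening at its end, in the units of the state.
- readout.observe(): the state, without advancing time (a new reading comes with each control period).
- imaging.get_image(name): name is "scene" or "side" or "wrist"; returns (picture, depth): 420x560x3 uint8, blue, green, red; 420x560 float32, m along the optical axis (not along the pixel's ray), 0 where there is no reading.
- imaging.camera_params(name): a dict with "fx", "fy", "cx", "cy" (pixels), "dist" ([k1, k2, p1, p2, k3] as OpenCV has them; the pictures are not rectified), "rvec" (rotation vector, rad) and "tvec" (3), from world to camera coordinates, as OpenCV has them. Camera axes: x right, y down, z forward; pixel columns grow to the right and rows downward; lengths in m; the calibration is good to about 2 mm. A picture is of the moment at which its call begins: read the wrist's pose just before it. camera_params takes no time and is no camera call; for the wrist camera it gives the pose at the moment of the call.
- close_job(): hands the job in, once; it reports no verdict.
The state is a dict: "time_s": time; "joint_positions": joint angles; "dq": joint speeds; "joint_efforts": joint torques, N m; "position": TCP position; "tcp_rot": TCP orientation; "wrist_force": force on the tool from outside, world axes, zero at the start; "moment": the same for the moment, N m; "gripper_width": finger opening in m.
Only numpy, scipy, OpenCV 4.12 (cv2) and the standard library are available. Lean on these libraries where they do the work, as an engineer would, in place of code of your own. Each camera call takes 0.05 s, during which the arm holds its last target. There are 200 camera calls.

## Working session

There is one attempt and no reset: what is moved stays moved. The work goes in short steps, Python scripts to look and compute and a tool call to move; the robot and the scene stay as the last step left them, time stands still between calls to the robot, and variables do not carry over. Pictures are saved under pics/ and viewed, on a budget of 14 in all, crops included, one or two more only if the job needs it, and the job is handed in when it is done.

Besides the shell and the picture viewer there is one more tool, called after "Call:" as a command line: name --pt "numbers of a row" for each row, then --argument value for the rest. move_arm: Moves the arm, as the interface text tells. Its arguments: {"type":"object","properties":{"deltas":{"type":"array","items":{"type":"array","items":{"type":"number"}}},"jaw":{"type":"number"},"squeeze":{"type":"number"}},"required":["deltas"]}

```bash
mkdir -p pics; cat > h.py <<'E'
import numpy as np, cv2
from workcell import readout, imaging
def cam(n):
    p=imaging.camera_params(n); K=np.array([[p['fx'],0,p['cx']],[0,p['fy'],p['cy']],[0,0,1.]])
    return K,np.array(p['dist'],float),cv2.Rodrigues(np.array(p['rvec'],float))[0],np.array(p['tvec'],float).reshape(3)
def world(n,depth=None,c=None):
    """HxWx3 world points from depth"""
    K,d,R,t=c or cam(n); h,w=depth.shape
    u,v=np.meshgrid(np.arange(w),np.arange(h))
    q=cv2.undistortPoints(np.stack([u,v],-1).reshape(-1,1,2).astype(float),K,d).reshape(h,w,2)
    P=np.dstack([q,np.ones((h,w))])*depth[...,None]
    return (P-t)@R
def ray(n,px,z,c=None):
    K,d,R,t=c or cam(n)
    q=cv2.undistortPoints(np.array(px,float).reshape(-1,1,2),K,d).reshape(-1,2)
    D=np.c_[q,np.ones(len(q))]@R; C=-R.T@t
    return C+D*((z-C[2])/D[:,2])[:,None]
def grab(n,save=None):
    c=cam(n); im,dp=imaging.get_image(n)
    if save: cv2.imwrite('pics/'+save,im)
    return im,dp,c
E
python3 - <<'E'
from h import *
print(readout.observe())
for n in('scene','side','wrist'):
    im,dp,c=grab(n,n+'0.png'); np.savez(n+'0.npz',im=im,dp=dp,K=c[0],d=c[1],R=c[2],t=c[3])
    print(n,-c[2].T@c[3],(dp>0).mean())
a=[cv2.imread(f'pics/{n}0.png') for n in('scene','side')]
E
```

```text
{'time_s': 0.0, 'joint_positions': array([-66.77966978,  35.29105411,  -0.72198085,  81.64198859,
         0.46395154,  63.220921  ,  -2.31677294]), 'dq': array([ 0.03837031, -0.12660751,  0.08583991, -0.03199211,  0.07385151,
       -0.00436345, -0.08000587]), 'joint_efforts': array([ 4.07754460e-04, -4.69212663e+01,  2.59109102e-01, -1.71034563e+01,
        9.96124494e-03,  9.59107565e-03,  1.12949445e-05]), 'position': array([0.27168492, 0.58963916, 0.23011392]), 'tcp_rot': array([1.79997354e+02, 1.51063962e-01, 6.52623382e+01]), 'wrist_force': array([-1.29098685,  0.04142098,  0.43272564]), 'moment': array([ 0.05606392, -0.01331145, -0.02095418]), 'gripper_width': 0.08535317491969562}
scene [ 1.27246924 -0.47340694  1.18815611] 0.9960969387755102
side [ 0.31341385 -0.71665601  0.86465255] 0.9959778911564626
wrist [0.20476985 0.62069417 0.37135356] 0.9959268707482993
```

View pics/scene0.png

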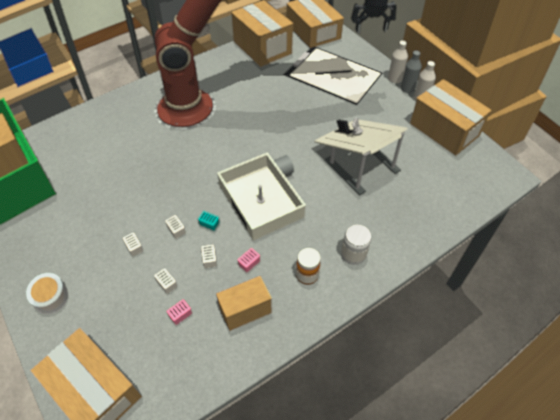

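View pics/side0.png

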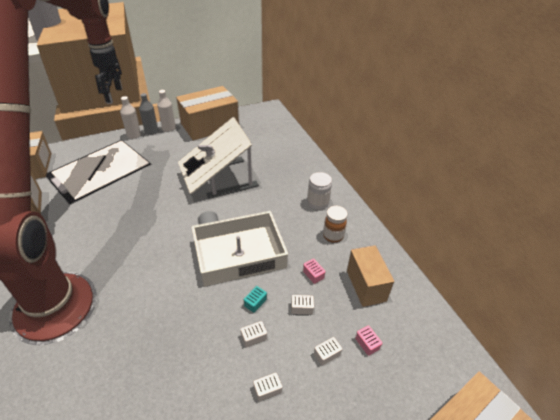

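The scene view shows four white cartridges at about (132,243), (175,225), (165,280) and (208,254). The look-alikes are turquoise (208,220) and pink (249,260) and (179,311). The box is at (260,195), the cover on its rest at (362,138), the tin at (357,244), the jar at (309,265) and the carton at (245,302). The side view agrees.

```bash
cat > m.py <<'E'
from h import *
for n in('scene','side'):
    z=np.load(n+'0.npz'); im,dp=z['im'],z['dp']; c=(z['K'],z['d'],z['R'],z['t'])
    W=world(n,dp,c); hsv=cv2.cvtColor(im,cv2.COLOR_BGR2HSV)
    H=W[...,2]; ok=(W[...,0]>0.25)&(W[...,0]<1.1)&(abs(W[...,1])<0.65)&(dp>0)
    m=((H>0.012)&(H<0.30)&ok).astype(np.uint8)
    k,l,st,ce=cv2.connectedComponentsWithStats(m)
    print(n,'counter',np.median(H[ok&(abs(H)<.02)]))
    for i in range(1,k):
        if st[i,4]<60: continue
        q=l==i; top=q&(H>np.percentile(H[q],90)-0.006)
        r=cv2.minAreaRect(W[top][:,:2].astype(np.float32)*1000)
        print(ce[i].round(),st[i,4],'zmax%.3f'%np.percentile(H[q],95),'rect',np.round(r[0]),np.round(r[1]),round(r[2]),'hsv',np.median(hsv[q],0))
E
python3 m.py; python3 -c "
import cv2
im=cv2.imread('pics/scene0.png')[205:305,110:270];cv2.imwrite('pics/crop.png',cv2.resize(im,None,fx=5,fy=5,interpolation=3))"
```

```text
scene counter 0.0001421870853500089
[387.  23.] 100 zmax0.298 rect [302. 638.] [30. 29.] 32 hsv [45. 19. 54.]
[358.  25.] 77 zmax0.298 rect [256. 534.] [37. 12.] 69 hsv [48. 17. 48.]
[439. 122.] 1867 zmax0.122 rect [606. 626.] [206.  47.] 0 hsv [ 18. 123.  85.]
[362. 139.] 2358 zmax0.173 rect [623. 337.] [ 37. 177.] 2 hsv [ 27.  36. 206.]
[265. 191.] 2203 zmax0.062 rect [502.  18.] [222. 234.] 85 hsv [ 30.  35. 134.]
[259. 191.] 61 zmax0.076 rect [500.  -7.] [9. 9.] 58 hsv [ 30.  22. 134.]
[209. 219.] 284 zmax0.038 rect [ 488. -177.] [56. 38.] 29 hsv [ 87.  236.  155.5]
[175. 225.] 265 zmax0.037 rect [ 451. -267.] [56. 37.] 0 hsv [ 30.  25. 198.]
[356. 243.] 907 zmax0.103 rect [804. 104.] [64. 66.] 50 hsv [ 27.  15. 167.]
[132. 243.] 267 zmax0.038 rect [ 437. -395.] [37. 57.] 90 hsv [ 30.  25. 211.]
[209. 255.] 281 zmax0.038 rect [ 591. -235.] [36. 57.] 68 hsv [ 32.  24. 206.]
[248. 259.] 294 zmax0.038 rect [ 662. -150.] [36. 52.] 11 hsv [172.  95. 214.]
[307. 265.] 732 zmax0.098 rect [781. -42.] [55. 55.] 27 hsv [ 27.  28. 138.]
[165. 280.] 302 zmax0.037 rect [ 593. -370.] [54. 36.]
[... 941 characters left out ...]
x0.094 rect [ 778. -236.] [122.  72.] 81 hsv [ 15.  111.  198.5]
[313. 270.] 313 zmax0.036 rect [ 662. -151.] [37. 54.] 9 hsv [173.  95. 204.]
[255. 298.] 379 zmax0.038 rect [ 487. -176.] [55. 36.] 31 hsv [ 87. 145. 158.]
[302. 303.] 394 zmax0.038 rect [ 591. -235.] [38. 52.] 67 hsv [ 16.  25. 215.]
[253. 333.] 404 zmax0.037 rect [ 451. -266.] [52. 37.] 1 hsv [ 17.  23. 220.]
[368. 339.] 458 zmax0.037 rect [ 692. -381.] [37. 56.] 6 hsv [172.   88.  211.5]
[328. 350.] 471 zmax0.038 rect [ 593. -370.] [55. 37.] 7 hsv [ 18.  20. 219.]
[476. 402.] 2250 zmax0.104 rect [ 767. -624.] [156.  91.] 14 hsv [ 16. 112. 217.]
[267. 386.] 518 zmax0.037 rect [ 436. -394.] [53. 36.] 0 hsv [ 20.   17.  225.5]
```

View pics/crop.png

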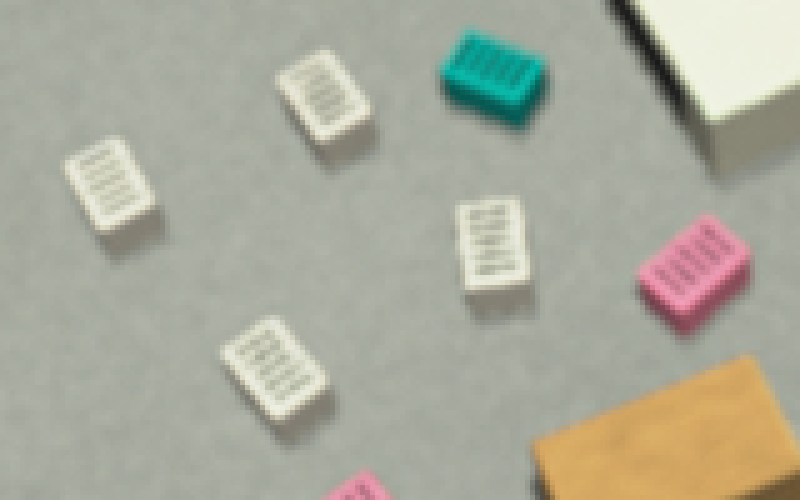

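The crop confirms that the four white slotted blocks are the cartridges, all distinct from the turquoise and pink ones. Next I measure the box yaw, the cover plane, the handle and the nut.

```bash
cat > m2.py <<'E'
from h import *
for n in('scene','side'):
    z=np.load(n+'0.npz'); im,dp=z['im'],z['dp']; c=(z['K'],z['d'],z['R'],z['t'])
    W=world(n,dp,c); hsv=cv2.cvtColor(im,cv2.COLOR_BGR2HSV); X,Y,H=W[...,0],W[...,1],W[...,2]
    b=(abs(X-.5)<.16)&(abs(Y)<.18)
    q=b&(H>.053)&(H<.066)&(hsv[...,2]>100)
    k,l,st,ce=cv2.connectedComponentsWithStats(q.astype(np.uint8))
    for i in range(1,k):
        if st[i,4]>40:
            r=cv2.minAreaRect(W[l==i][:,:2].astype(np.float32)*1000); print(n,'rim comp',st[i,4],r)
            print(cv2.boxPoints(r).round())
    q=b&(H>.02)&(hsv[...,2]<110)&(Y>.06); print('dark near box',q.sum(),W[q].min(0) if q.any() else'',W[q].max(0) if q.any() else '')
    b=(X>.38)&(X<.72)&(Y>.2)&(Y<.48)&(H>.03)&(H<.28)
    wht=b&(hsv[...,2]>150); P=W[wht]
    ctr=P.mean(0)
    for it in range(6):
        u,s,vt=np.linalg.svd(P-P.mean(0),full_matrices=False); nn=vt[2]*np.sign(vt[2][2]); o=P.mean(0)
        P=W[wht]; P=P[abs((P-o)@nn)<(.02 if it<3 else .004)]
    xa=np.array([nn[2],0,-nn[0]]);xa/=np.linalg.norm(xa)
    up=np.array([0,0,1.])-nn*nn[2]; up/=np.linalg.norm(up); ya=np.cross(nn,up)
    print('plane n',nn.round(3),'tilt',np.arccos(nn[2]).round(3),'slope yaw deg',np.degrees(np.arctan2(up[1],up[0])).round(1),len(P))
    uv=np.c_[(P-o)@up,(P-o)@ya]; r=cv2.minAreaRect(uv.astype(np.float32)*1000); print('plate rect',r)
    hgt=(W-o)@nn
    Q=b&(hgt>.012)&(hgt<.06)
    k,l,st,ce=cv2.connectedComponentsWithStats(Q.astype(np.uint8))
    rc=o+up*r[0][0]/1000+ya*r[0][1]/1000
    print('rect centre world',rc)
    for i in range(1,k):
        if st[i,4]<8: continue
        w=W[l==i]; hh=hgt[l==i]; print('  comp',ce[i].round(),st[i,4],'h',hh.min().round(4),hh.max().round(4),'mean',w.mean(0).round(4),'u',((w-rc)@up).min().round(4),((w-rc)@up).max().round(4),'v',((w-rc)@ya).min().round(4),((w-rc)@ya).max().round(4),'V',np.median(hsv[l==i][:,2]))
E
python3 m2.py
```

```text
scene rim comp 757 ((501.9115905761719, 17.505226135253906), (221.80947875976562, 235.32086181640625), 84.38710021972656)
[[ 374.  -81.]
 [ 608. -104.]
 [ 630.  116.]
 [ 396.  139.]]
dark near box 230 [0.40182085 0.06253758 0.0200866 ] [0.59845358 0.12845862 0.05445603]
plane n [-0.53  -0.014  0.848] tilt 0.558 slope yaw deg 1.5 1413
plate rect ((-25.0760498046875, 7.451118469238281), (180.6085205078125, 258.82916259765625), 89.3890151977539)
rect centre world [0.52823395 0.33711149 0.11270088]
  comp [356. 125.] 95 h 0.0123 0.0492 mean [0.5141 0.3335 0.1419] u -0.0183 0.0197 v -0.0263 0.0248 V 164.0
  comp [342. 124.] 105 h 0.0121 0.0408 mean [0.4564 0.3324 0.1   ] u -0.0986 -0.0452 v -0.0104 0.0093 V 35.0
side rim comp 864 ((503.3844909667969, 19.465652465820312), (225.51754760742188, 228.2872772216797), 84.42659759521484)
[[ 379.  -82.]
 [ 606. -104.]
 [ 628.  121.]
 [ 401.  143.]]
dark near box 11 [0.42117573 0.07478088 0.0390397 ] [0.49362287 0.13432216 0.0519502 ]
plane n [-0.536 -0.002  0.844] tilt 0.566 slope yaw deg 0.2 1998
plate rect ((-11.750129699707031, 11.953147888183594), (245.76431274414062, 183.26290893554688), 0.5176864266395569)
rect centre world [0.5273202  0.33852419 0.11234249]
  comp [206. 148.] 109 h 0.0124 0.0483 mean [0.5098 0.3308 0.1411] u -0.0203 0.0214 v -0.0268 0.0176 V 107.0
  comp [191. 163.] 134 h 0.0121 0.0407 mean [0.4538 0.3324 0.0986] u -0.0933 -0.0474 v -0.0126 0.0078 V 29.0
```

Call:
move_arm --pt "0.035 -0.035 0 0.1" --pt "0.07 -0.07 0 0.2" --pt "0.1 -0.11 0 0.3" --pt "0.13 -0.15 0 0.431" --pt "0.15 -0.19 0 0.431"

```text
time_s: 0.65
position: [0.4244, 0.3976, 0.2309]
tcp_rot: [180.0, 0.1, 89.9]
wrist_force: [0.9, -0.5, -0.2]
gripper_width: 0.0852
```

Call:
move_arm --pt "0.01 -0.045 0 0" --pt "0.02 -0.09 0 0" --pt "0.03 -0.135 0 0" --pt "0.035 -0.18 0 0" --pt "0.04 -0.225 0 0"

```text
time_s: 1.15
position: [0.462, 0.1733, 0.2312]
tcp_rot: [-180.0, 0.0, 89.9]
wrist_force: [0.2, -0.4, 0.3]
gripper_width: 0.0855
```

Call:
move_arm --pt "0 -0.045 0 0" --pt "0 -0.09 -0.01 0" --pt "0 -0.135 -0.02 0" --pt "0 -0.18 -0.03 0" --pt "0 -0.225 -0.04 0"

```text
time_s: 1.65
position: [0.4617, -0.0514, 0.191]
tcp_rot: [180.0, 0.0, 90.0]
wrist_force: [0.7, 0.3, 0.3]
gripper_width: 0.0854
```

Call:
move_arm --pt "-0.003 -0.045 0 0" --pt "-0.006 -0.09 0 0" --pt "-0.009 -0.135 -0.01 0" --pt "-0.011 -0.18 -0.03 0" --pt "-0.011 -0.217 -0.05 0"

```text
time_s: 2.15
position: [0.4504, -0.2698, 0.141]
tcp_rot: [180.0, 0.1, 89.8]
wrist_force: [1.1, 0.4, -0.3]
gripper_width: 0.0854
```

Call:
move_arm --pt "0 0 -0.045 0" --pt "0 0 -0.085 0" --pt "0 0 -0.115 0" --pt "0 0 -0.131 0" --pt "0 0 -0.131 0"

```text
time_s: 2.65
position: [0.4493, -0.2657, 0.0079]
tcp_rot: [-179.7, -0.2, 90.0]
wrist_force: [-0.5, -0.5, 0.3]
gripper_width: 0.0852
```

Call:
move_arm --pt "0 0 0 0" --pt "0 0 0 0" --pt "0 0 0 0" --pt "0 0 0 0" --pt "0 0 0 0" --jaw 0.0 --squeeze 40

```text
time_s: 3.15
position: [0.4518, -0.2671, 0.0116]
tcp_rot: [179.9, 0.1, 90.0]
wrist_force: [0.3, 1.1, 5.4]
gripper_width: 0.0353
```

Call:
move_arm --pt "0 0 0.045 0" --pt "0 0 0.09 0" --pt "0 0.04 0.12 0" --pt "0 0.085 0.12 -0.05" --pt "0 0.13 0.12 -0.098"

```text
time_s: 3.65
position: [0.4514, -0.1358, 0.1317]
tcp_rot: [179.8, 0.0, 84.1]
wrist_force: [0.9, 2.1, -1.3]
gripper_width: 0.0351
```

Call:
move_arm --pt "-0.004 0.045 0 0" --pt "-0.008 0.08 0 0" --pt "-0.008 0.0975 0 0" --pt "-0.008 0.0975 -0.02 0" --pt "-0.008 0.0975 -0.04 0"

```text
time_s: 4.15
position: [0.4435, -0.038, 0.0905]
tcp_rot: [179.9, -0.0, 84.5]
wrist_force: [-0.5, 0.2, -1.0]
gripper_width: 0.0352
```

Call:
move_arm --pt "0 0 -0.03 0" --pt "0 0 -0.055 0" --pt "0 0 -0.07 0" --pt "0 0 -0.075 0" --pt "0 0 -0.075 0"

```text
time_s: 4.65
position: [0.4418, -0.039, 0.0164]
tcp_rot: [-179.9, -0.0, 84.3]
wrist_force: [-4.0, 1.2, 9.4]
gripper_width: 0.0356
```

Call:
move_arm --pt "0 0 0 0" --pt "0 0 0 0" --pt "0 0 0.04 0" --pt "0 0 0.085 0" --pt "0 0 0.125 0" --jaw 0.046

```text
time_s: 5.15
position: [0.4431, -0.0395, 0.1422]
tcp_rot: [180.0, 0.0, 84.3]
wrist_force: [0.5, 0.5, -0.3]
gripper_width: 0.0464
```

Call:
move_arm --pt "0 -0.045 0 0" --pt "0 -0.095 0 0.05" --pt "0 -0.145 0 0.098" --pt "0 -0.195 0 0.098" --pt "-0.003 -0.24 0 0.098" --jaw 0.085

```text
time_s: 5.65
position: [0.4398, -0.2824, 0.1408]
tcp_rot: [179.9, 0.1, 89.9]
wrist_force: [0.9, 0.5, -0.2]
gripper_width: 0.0852
```

Call:
move_arm --pt "-0.004 -0.05 0 0" --pt "-0.004 -0.09 0 0" --pt "-0.004 -0.1145 0 0" --pt "-0.004 -0.1145 -0.02 0" --pt "-0.004 -0.1145 -0.05 0"

```text
time_s: 6.15
position: [0.4365, -0.3967, 0.0916]
tcp_rot: [179.8, 0.3, 89.8]
wrist_force: [0.2, 0.2, -0.1]
gripper_width: 0.0852
```

```bash
cat > cart.py <<'E'
from h import *
import sys
for n in sys.argv[1:]:
    im,dp,c=grab(n); W=world(n,dp,c); hsv=cv2.cvtColor(im,cv2.COLOR_BGR2HSV); H=W[...,2]
    m=((H>.022)&(H<.045)&(W[...,0]>.35)&(W[...,0]<.9)&(abs(W[...,1])<.5)&(hsv[...,1]<70)&(hsv[...,2]>130)).astype(np.uint8)
    k,l,st,ce=cv2.connectedComponentsWithStats(m)
    for i in range(1,k):
        if st[i,4]<100: continue
        t=(l==i)&(H>.028); r=cv2.minAreaRect(W[t][:,:2].astype(np.float32)*1000)
        print(n,ce[i].round(),st[i,4],np.round(r[0]),np.round(r[1]),round(r[2]),'z%.3f'%np.median(H[l==i]))
E
python3 cart.py scene side; python3 -c "
from h import *
print(readout.observe()['position'])"
```

```text
scene [244. 169.] 204 [390.   6.] [150.   9.] 85 z0.033
scene [240. 186.] 206 [441. -40.] [36. 56.] 87 z0.039
scene [279. 221.] 238 [612. -16.] [165.   9.] 83 z0.034
scene [132. 243.] 220 [ 437. -395.] [37. 58.] 90 z0.033
scene [208. 254.] 250 [ 591. -235.] [36. 57.] 66 z0.034
scene [165. 279.] 267 [ 593. -370.] [56. 36.] 8 z0.033
side [302. 302.] 331 [ 591. -234.] [39. 52.] 66 z0.035
side [369. 336.] 165 [ 694. -381.] [34. 55.] 8 z0.035
side [328. 349.] 420 [ 592. -369.] [55. 37.] 7 z0.035
side [262. 387.] 207 [ 424. -395.] [36. 29.] 87 z0.034
[ 0.43322465 -0.39205388  0.0869862 ]
```

Call:
move_arm --pt "0 0 -0.035 0" --pt "0 0 -0.065 0" --pt "0 0 -0.082 0" --pt "0 0 -0.082 0"

```text
time_s: 6.65
position: [0.435, -0.3927, 0.0071]
tcp_rot: [-179.8, -0.1, 90.0]
wrist_force: [-0.6, 0.5, -0.5]
gripper_width: 0.0855
```

Call:
move_arm --pt "0 0 0 0" --pt "0 0 0 0" --pt "0 0 0 0" --pt "0 0 0 0" --pt "0 0 0 0" --jaw 0.0

```text
time_s: 7.15
position: [0.4368, -0.3944, 0.0099]
tcp_rot: [179.9, 0.1, 90.0]
wrist_force: [-0.8, 0.0, 6.4]
gripper_width: 0.0354
```

Call:
move_arm --pt "0 0 0.045 0" --pt "0 0 0.09 0" --pt "0 0.03 0.13 0" --pt "0 0.075 0.13 -0.05" --pt "0 0.12 0.13 -0.098"

```text
time_s: 7.65
position: [0.4365, -0.2733, 0.14]
tcp_rot: [179.8, 0.1, 84.1]
wrist_force: [1.5, 1.7, -1.7]
gripper_width: 0.0351
```

Call:
move_arm --pt "0.003 0.05 0 0" --pt "0.006 0.1 0 0" --pt "0.009 0.15 0 0" --pt "0.012 0.2 0 0" --pt "0.013 0.245 0 0"

```text
time_s: 8.15
position: [0.4489, -0.0261, 0.1385]
tcp_rot: [180.0, -0.0, 84.4]
wrist_force: [0.5, -0.3, -0.4]
gripper_width: 0.0355
```

Call:
move_arm --pt "0 0.045 0 0" --pt "0 0.0655 0 0" --pt "0 0.0655 0 0" --pt "0 0.0655 -0.03 0" --pt "0 0.0655 -0.06 0"

```text
time_s: 8.65
position: [0.4501, 0.0359, 0.0785]
tcp_rot: [179.8, 0.0, 84.3]
wrist_force: [0.4, 0.3, -0.6]
gripper_width: 0.0351
```

Call:
move_arm --pt "0 0 -0.03 0" --pt "0 0 -0.055 0" --pt "0 0 -0.064 0" --pt "0 0 -0.064 0"

```text
time_s: 9.05
position: [0.448, 0.0351, 0.0147]
tcp_rot: [-179.9, 0.1, 84.2]
wrist_force: [-1.5, -0.7, 0.9]
gripper_width: 0.0353
```

Call:
move_arm --pt "0 0 0 0" --pt "0 0 0 0" --pt "0 0 0.04 0" --pt "0 0 0.085 0" --pt "0 0 0.125 0" --jaw 0.046

```text
time_s: 9.55
position: [0.4493, 0.0358, 0.1416]
tcp_rot: [179.9, 0.0, 84.2]
wrist_force: [0.8, 0.4, -0.4]
gripper_width: 0.0458
```

Call:
move_arm --pt "0.02 -0.04 0 0" --pt "0.042 -0.08 0 -0.1" --pt "0.064 -0.12 0 -0.2" --pt "0.086 -0.16 0 -0.3" --pt "0.108 -0.2 0 -0.3" --jaw 0.085

```text
time_s: 10.05
position: [0.5575, -0.1658, 0.1403]
tcp_rot: [179.9, 0.0, 67.0]
wrist_force: [0.6, 0.3, -0.2]
gripper_width: 0.0851
```

Call:
move_arm --pt "0.02 -0.04 0 0" --pt "0.033 -0.071 0 0" --pt "0.033 -0.071 -0.04 0" --pt "0.033 -0.071 -0.08 0" --pt "0.033 -0.071 -0.105 0"

```text
time_s: 10.55
position: [0.5881, -0.235, 0.0322]
tcp_rot: [-179.8, 0.0, 67.1]
wrist_force: [-0.4, 0.3, 0.6]
gripper_width: 0.0848
```

Call:
move_arm --pt "0 0 -0.02 0" --pt "0 0 -0.026 0" --pt "0 0 -0.026 0"

```text
time_s: 10.85
position: [0.5894, -0.2348, 0.0081]
tcp_rot: [-179.9, 0.0, 67.1]
wrist_force: [0.3, 0.2, 0.7]
gripper_width: 0.0846
```

Call:
move_arm --pt "0 0 0 0" --pt "0 0 0 0" --pt "0 0 0 0" --pt "0 0 0 0" --pt "0 0 0 0" --jaw 0.0

```text
time_s: 11.35
position: [0.5908, -0.2345, 0.0095]
tcp_rot: [179.9, 0.0, 67.2]
wrist_force: [0.4, 0.5, 5.4]
gripper_width: 0.0354
```

Call:
move_arm --pt "0 0 0.045 0" --pt "0 0 0.09 0" --pt "0 0.03 0.13 0.1" --pt "-0.005 0.075 0.13 0.2" --pt "-0.01 0.12 0.13 0.3"

```text
time_s: 11.85
position: [0.5804, -0.1136, 0.1398]
tcp_rot: [179.8, 0.0, 84.5]
wrist_force: [0.2, 2.1, -1.4]
gripper_width: 0.0353
```

Call:
move_arm --pt "-0.007 0.05 0 0" --pt "-0.015 0.1 0 0" --pt "-0.02 0.14 0 0" --pt "-0.02 0.14 0 0" --pt "-0.02 0.14 -0.04 0"

```text
time_s: 12.35
position: [0.5644, 0.0283, 0.1023]
tcp_rot: [179.3, -0.2, 84.6]
wrist_force: [0.9, -0.7, -2.1]
gripper_width: 0.0353
```

Call:
move_arm --pt "0 0 -0.035 0" --pt "0 0 -0.06 0" --pt "0 0 -0.077 0" --pt "0 0 -0.084 0" --pt "0 0 -0.084 0"

```text
time_s: 12.85
position: [0.5587, 0.025, 0.0149]
tcp_rot: [-179.8, 0.1, 84.3]
wrist_force: [-2.7, -0.8, 2.6]
gripper_width: 0.0352
```

Call:
move_arm --pt "0 0 0 0" --pt "0 0 0 0" --pt "0 0 0.04 0" --pt "0 0 0.085 0" --pt "0 0 0.125 0" --jaw 0.046

```text
time_s: 13.35
position: [0.5603, 0.0252, 0.1415]
tcp_rot: [179.9, 0.0, 84.3]
wrist_force: [1.2, 0.5, -0.5]
gripper_width: 0.0462
```

Call:
move_arm --pt "0 -0.045 0 0.05" --pt "0.006 -0.095 0 0.1" --pt "0.012 -0.145 0 0.16" --pt "0.018 -0.195 0 0.22" --pt "0.024 -0.24 0 0.22" --jaw 0.085

```text
time_s: 13.85
position: [0.5837, -0.2177, 0.14]
tcp_rot: [180.0, 0.1, 96.9]
wrist_force: [0.3, -0.2, 0.1]
gripper_width: 0.0856
```

```bash
python3 cart.py side scene
```

```text
side [232. 226.] 409 [509.  74.] [ 10. 218.] 83 z0.034
side [254. 234.] 249 [558.  24.] [38. 54.] 84 z0.039
side [216. 242.] 249 [447.  35.] [41. 52.] 80 z0.038
side [221. 261.] 223 [441. -40.] [39. 51.] 87 z0.039
side [219. 275.] 189 [425. -82.] [ 7. 90.] 83 z0.034
side [369. 336.] 181 [ 693. -381.] [36. 55.] 9 z0.035
side [328. 349.] 414 [ 592. -370.] [55. 37.] 9 z0.035
scene [244. 169.] 201 [388.   7.] [152.  10.] 86 z0.032
scene [262. 177.] 202 [446.  34.] [36. 58.] 83 z0.039
scene [240. 186.] 204 [439. -40.] [35. 58.] 84 z0.039
scene [280. 202.] 219 [558.  24.] [37. 57.] 86 z0.039
scene [278. 222.] 243 [613. -16.] [165.   8.] 84 z0.033
scene [165. 279.] 270 [ 592. -370.] [57. 36.] 8 z0.033
```

Three cartridges are in the box and the fourth is unmoved.

Call:
move_arm --pt "0.003 -0.045 0 0" --pt "0.007 -0.095 0 0" --pt "0.008 -0.14 0 0" --pt "0.008 -0.155 -0.02 0" --pt "0.008 -0.155 -0.06 0"

```text
time_s: 14.45
position: [0.5926, -0.3771, 0.0828]
tcp_rot: [179.6, 0.6, 96.5]
wrist_force: [0.1, -0.4, -0.3]
gripper_width: 0.0854
```

Call:
move_arm --pt "0 0 -0.035 0" --pt "0 0 -0.06 0" --pt "0 0 -0.071 0" --pt "0 0 -0.071 0"

```text
time_s: 14.85
position: [0.5908, -0.3687, 0.0068]
tcp_rot: [-179.8, -0.1, 96.9]
wrist_force: [-0.2, -0.4, 0.7]
gripper_width: 0.085
```

Call:
move_arm --pt "0 0 0 0" --pt "0 0 0 0" --pt "0 0 0 0" --pt "0 0 0 0" --pt "0 0 0 0" --jaw 0.0

```text
time_s: 15.35
position: [0.593, -0.3698, 0.01]
tcp_rot: [179.9, 0.1, 96.9]
wrist_force: [-0.7, 0.0, 5.6]
gripper_width: 0.0354
```

Call:
move_arm --pt "0 0 0.045 0" --pt "0 0 0.09 0" --pt "0 0.03 0.13 -0.08" --pt "-0.005 0.075 0.13 -0.15" --pt "-0.01 0.12 0.13 -0.22"

```text
time_s: 15.85
position: [0.5823, -0.2487, 0.1399]
tcp_rot: [179.8, 0.0, 84.1]
wrist_force: [-0.0, 1.3, -2.1]
gripper_width: 0.0353
```

Call:
move_arm --pt "-0.007 0.05 0 0" --pt "-0.015 0.1 0 0" --pt "-0.023 0.15 0 0" --pt "-0.029 0.19 0 0" --pt "-0.029 0.1995 0 0"

```text
time_s: 16.35
position: [0.5514, -0.0415, 0.138]
tcp_rot: [-179.8, -0.3, 84.9]
wrist_force: [-0.1, 0.4, -1.9]
gripper_width: 0.0355
```

Call:
move_arm --pt "0 0 -0.04 0" --pt "0 0 -0.075 0" --pt "0 0 -0.105 0" --pt "0 0 -0.124 0" --pt "0 0 -0.124 0"

```text
time_s: 16.85
position: [0.5515, -0.0503, 0.0155]
tcp_rot: [-179.8, 0.0, 84.2]
wrist_force: [-5.1, 1.5, 12.0]
gripper_width: 0.0353
```

Call:
move_arm --pt "0 0 0 0" --pt "0 0 0 0" --pt "0 0 0.04 0" --pt "0 0 0.085 0" --pt "0 0 0.125 0" --jaw 0.046

```text
time_s: 17.35
position: [0.5532, -0.0504, 0.141]
tcp_rot: [180.0, 0.0, 84.3]
wrist_force: [1.6, -0.0, 0.2]
gripper_width: 0.046
```

Call:
move_arm --pt "-0.015 0.045 0.02 0.03" --pt "-0.03 0.09 0.05 0.07" --pt "-0.045 0.135 0.08 0.11" --pt "-0.06 0.18 0.1 0.11" --pt "-0.075 0.225 0.12 0.11" --jaw 0.06

```text
time_s: 17.85
position: [0.4825, 0.1617, 0.2542]
tcp_rot: [179.9, 0.0, 90.6]
wrist_force: [0.6, 0.1, -0.5]
gripper_width: 0.0601
```

```bash
python3 cart.py scene; python3 - <<'E'
from h import *
im,dp,c=grab('wrist','w1.png'); np.savez('w1.npz',im=im,dp=dp,K=c[0],d=c[1],R=c[2],t=c[3])
im,dp,c=grab('scene','s1.png')
E
```

```text
scene [244. 169.] 203 [388.   7.] [150.  11.] 86 z0.032
scene [262. 176.] 199 [446.  33.] [37. 60.] 84 z0.039
scene [240. 186.] 202 [440. -40.] [37. 57.] 89 z0.039
scene [280. 202.] 217 [558.  23.] [36. 56.] 85 z0.039
scene [257. 212.] 225 [549. -51.] [36. 60.] 85 z0.039
scene [279. 221.] 233 [612. -17.] [167.   7.] 85 z0.033
```

View pics/w1.png

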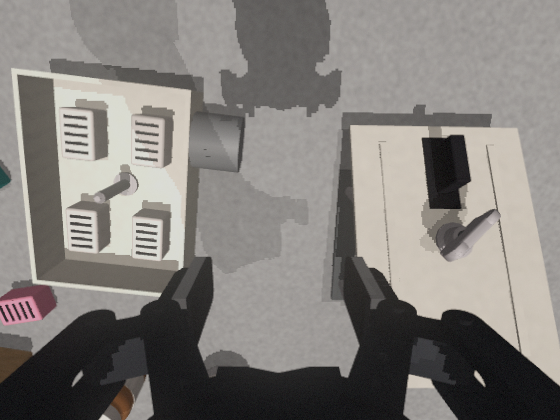

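The wrist view shows all four cartridges in the box, with the stud tip at about (100,195). The grey port on the wall is at (215,140), the black handle fin at (445,170), and the nut blade runs diagonally from about (445,255) to (497,213).

```bash
cat > m3.py <<'E'
from h import *
z=np.load('w1.npz'); im,dp=z['im'],z['dp']; c=(z['K'],z['d'],z['R'],z['t'])
W=world('wrist',dp,c); hsv=cv2.cvtColor(im,cv2.COLOR_BGR2HSV); X,Y,H=W[...,0],W[...,1],W[...,2]
print('counter',np.median(H[abs(H)<.015]))
b=(X>.38)&(X<.72)&(Y>.2)&(Y<.48)&(H>.02)&(H<.28)
wht=b&(hsv[...,2]>150); P=W[wht]
for it in range(8):
    u,s,vt=np.linalg.svd(P-P.mean(0),full_matrices=False); nn=vt[2]*np.sign(vt[2][2]); o=P.mean(0)
    P=W[wht]; P=P[abs((P-o)@nn)<(.02 if it<3 else .003)]
up=np.array([0,0,1.])-nn*nn[2]; up/=np.linalg.norm(up); ya=np.cross(nn,up)
print('tilt',np.arccos(nn[2]).round(3),'yaw',np.degrees(np.arctan2(up[1],up[0])).round(2),len(P),'o',o)
h=(W-o)@nn
low=((P-o)@up).min(); print('low edge u',low)
for nm,m in(('fin',b&(h>.03)&(h<.045)&(hsv[...,2]<60)&((W-o)@up<low+.1)),('nut',b&(h>.03)&(h<.06)&((W-o)@up>low+.09))):
    w=W[m]; uu,vv=(w-o)@up,(w-o)@ya
    r=cv2.minAreaRect(np.c_[uu,vv].astype(np.float32)*1000)
    print(nm,len(w),'h',np.percentile(h[m],[2,50,98]).round(4),'mean',w.mean(0).round(4),'rect centre from low edge u',r[0][0]/1000-low,'v',r[0][1],r[1],r[2],'world',o+up*r[0][0]/1000+ya*r[0][1]/1000+nn*np.median(h[m]))
s=(H>.055)&(H<.085)&(X>.46)&(X<.54)&(abs(Y)<.03); print('stud',s.sum(),W[s&(H>.068)].mean(0))
rim=(H>.052)&(H<.068)&(X>.35)&(X<.66)&(Y<.09)&(Y>-.15)&(hsv[...,2]>120); r=cv2.minAreaRect(W[rim][:,:2].astype(np.float32)*1000); print('rim',r)
port=(H>.02)&(Y>.095)&(Y<.17)&(X>.4)&(X<.6)&(hsv[...,2]<120); print('port',W[port].min(0),W[port].max(0))
E
python3 m3.py
```

```text
counter -0.00123020479429481
tilt 0.561 yaw 0.66 28881 o [0.51758805 0.34445014 0.10438461]
low edge u -0.11335231022575373
fin 870 h [0.0305 0.0374 0.0391] mean [0.4481 0.3345 0.1039] rect centre from low edge u 0.052694778487472484 v -7.982608795166016 (45.127418518066406, 13.566407203674316) 0.07847360521554947 world [0.4464098  0.33564353 0.10380719]
nut 1041 h [0.0314 0.0449 0.0478] mean [0.5033 0.3336 0.1462] rect centre from low edge u 0.12229840855339046 v -7.6064300537109375 (9.351369857788086, 61.48737716674805) 41.6396369934082 world [0.50137834 0.33665567 0.1471384 ]
stud 196 [ 0.49909028 -0.00526663  0.07134865]
rim ((500.89794921875, -3.4136810302734375), (177.8069305419922, 232.03707885742188), 84.33222198486328)
port [0.41485196 0.09503077 0.02000724] [0.49369287 0.16999316 0.35286863]
```

Call:
move_arm --pt "-0.01 0.045 0 0" --pt "-0.02 0.09 0 0" --pt "-0.028 0.135 0 0" --pt "-0.028 0.1595 -0.03 0" --pt "-0.028 0.1595 -0.061 0" --squeeze 20

```text
time_s: 18.5
position: [0.4549, 0.3244, 0.1911]
tcp_rot: [179.9, -0.2, 90.9]
wrist_force: [-0.1, -1.2, -0.4]
gripper_width: 0.0598
```

Call:
move_arm --pt "0 0 -0.04 0" --pt "0 0 -0.08 0" --pt "0 0 -0.1 0" --pt "0 0 -0.1 0"

```text
time_s: 18.9
position: [0.4537, 0.3166, 0.088]
tcp_rot: [-179.6, 0.4, 90.5]
wrist_force: [-1.2, -1.2, 0.4]
gripper_width: 0.0599
```

```bash
python3 - <<'E'
from h import *
print(readout.observe()['position'])
im,dp,c=grab('side'); cv2.imwrite('pics/g1.png',cv2.resize(im[90:240,140:300],None,fx=3.75,fy=3.75,interpolation=3))
E
```

```text
[0.45370866 0.3166347  0.08800728]
```

View pics/g1.png

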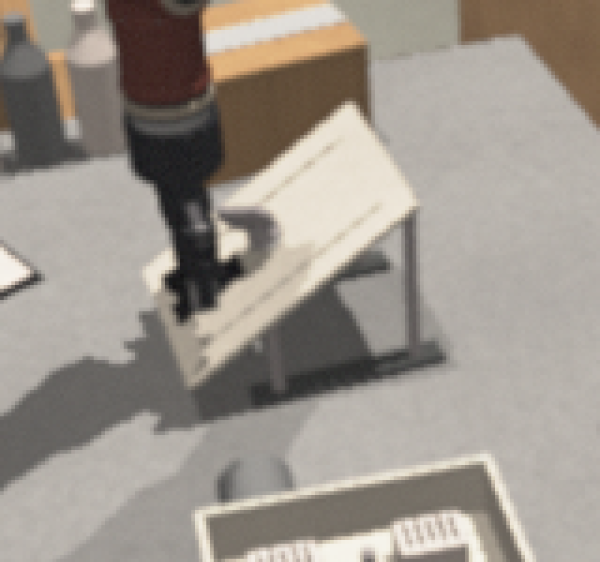

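The view shows the open fingers straddling the fin, about 17 mm off in y because that earlier row fell short. I correct from the measured pose.

Call:
move_arm --pt "-0.001 0.009 0 0" --pt "-0.0025 0.0175 0 0" --pt "-0.0025 0.0175 -0.01 0" --pt "-0.0025 0.0175 -0.01 0" --pt "-0.0025 0.0175 -0.01 0"

```text
time_s: 19.45
position: [0.4521, 0.3376, 0.0816]
tcp_rot: [-180.0, 0.0, 90.6]
wrist_force: [0.2, 0.4, 0.2]
gripper_width: 0.0601
```

```bash
python3 -c "
from h import *
s=readout.observe();print(s['position'],s['tcp_rot'],s['wrist_force'],s['joint_positions'])"
```

```text
[0.45212026 0.33756953 0.08160429] [-1.79977621e+02  4.74268032e-02  9.06442361e+01] [0.24183331 0.35807719 0.2015225 ] [-38.1984744   38.46391421  -1.22300543 104.92791085   1.31268444
  36.66878308  50.43447731]
```

Now lower 3 mm and shift 3 mm in y, then close gently.

Call:
move_arm --pt "-0.001 -0.003 -0.0025 0" --pt "-0.001 -0.003 -0.0025 0" --pt "-0.001 -0.003 -0.0025 0"

```text
time_s: 19.75
position: [0.4514, 0.3345, 0.0793]
tcp_rot: [-180.0, 0.0, 90.6]
wrist_force: [0.3, 0.3, 0.3]
gripper_width: 0.0595
```

Call:
move_arm --pt "0 0 0 0" --pt "0 0 0 0" --pt "0 0 0 0" --pt "0 0 0 0" --pt "0 0 0 0" --jaw 0.0 --squeeze 20

```text
time_s: 20.25
position: [0.4513, 0.3355, 0.0794]
tcp_rot: [180.0, -0.0, 90.7]
wrist_force: [0.1, 1.6, 0.8]
gripper_width: 0.0135
```

Call:
move_arm --pt "-0.002 0 0.007 0" --pt "-0.004 0 0.0145 0" --pt "-0.006 0 0.022 0" --pt "-0.0076 0 0.029 0" --pt "-0.0076 0 0.029 0"

```text
time_s: 20.75
position: [0.4439, 0.3354, 0.1096]
tcp_rot: [179.9, -0.1, 90.7]
wrist_force: [-0.1, 0.9, -3.0]
gripper_width: 0.0137
```

```bash
cat > cov.py <<'E'
from h import *
import sys
im,dp,c=grab('side'); W=world('side',dp,c); hsv=cv2.cvtColor(im,cv2.COLOR_BGR2HSV); X,Y,H=W[...,0],W[...,1],W[...,2]
x0,x1,y0,y1,z0,z1=map(float,sys.argv[1:7])
w=(X>x0)&(X<x1)&(Y>y0)&(Y<y1)&(H>z0)&(H<z1)&(hsv[...,2]>140)&(hsv[...,1]<80); P=W[w]
for it in range(8):
    vt=np.linalg.svd(P-P.mean(0),full_matrices=False)[2]; nn=vt[2]*np.sign(vt[2][2]); o=P.mean(0)
    P=W[w]; P=P[abs((P-o)@nn)<(.02 if it<3 else .005)]
r=cv2.minAreaRect(P[:,:2].astype(np.float32)*1000)
print('n',nn.round(3),'tilt',np.arccos(nn[2]).round(3),'x',P[:,0].min().round(4),P[:,0].max().round(4),'z',P[:,2].min().round(4),P[:,2].max().round(4),np.round(r[0],1),np.round(r[1]),round(r[2],1),len(P))
if len(sys.argv)>7: cv2.imwrite('pics/'+sys.argv[7],cv2.resize(im[60:300,130:450],None,fx=2.4,fy=2.4))
E
python3 cov.py .36 .72 .2 .48 .03 .28
```

```text
n [-0.532 -0.007  0.847] tilt 0.561 x 0.4155 0.6265 z 0.0748 0.2094 [521.7 336.4] [211. 182.] 1.3 1988
```

The pads' torsional friction carried the cover rigidly (tilt is still 0.56), so the fin did not pivot. I'll set it back the same way and regrip with a small contact patch at the fin's low top corner, so that the cover can hinge.

Call:
move_arm --pt "0.002 0 -0.007 0" --pt "0.004 0 -0.0145 0" --pt "0.006 0 -0.022 0" --pt "0.0078 0 -0.0295 0" --pt "0.0078 0 -0.0295 0"

```text
time_s: 21.3
position: [0.4512, 0.3346, 0.0776]
tcp_rot: [-179.9, 0.1, 90.6]
wrist_force: [-1.0, -0.2, -3.6]
gripper_width: 0.0133
```

```bash
python3 cov.py .36 .72 .2 .48 .03 .28; python3 -c "
from h import *
s=readout.observe();print(s['position'],s['wrist_force'])"
```

```text
n [-0.568 -0.002  0.823] tilt 0.604 x 0.4248 0.6299 z 0.0421 0.1854 [528.1 336.5] [205. 185.] 1.0 1928
[0.45138005 0.33471794 0.07795798] [-0.67215731 -0.29168305 -2.71269351]
```

```bash
python3 - <<'E'
from h import *
im,dp,c=grab('side'); a=cv2.resize(im[90:200,160:280],None,fx=4,fy=4,interpolation=3)
im,dp,c=grab('scene'); b=cv2.resize(im[95:205,300:420],None,fx=4,fy=4,interpolation=3)
cv2.imwrite('pics/g2.png',np.hstack([a,b])[:, :960][:, ::1] if 0 else cv2.resize(np.hstack([a,b]),(800,367)))
E
```

```text
(no output)
```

View pics/g2.png

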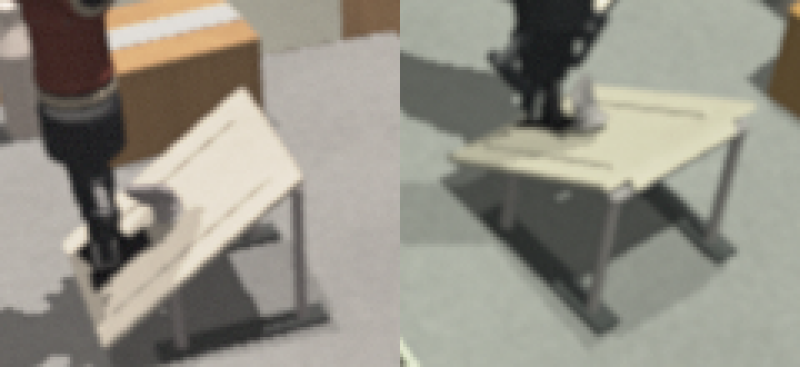

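The lip is resting on top of the high rail rather than hooked over it. I lift slightly, ease it to +x past the rail, lower and release so that it hangs again.

Call:
move_arm --pt "0.0 0 0.006 0" --pt "0.006 0 0.006 0" --pt "0.012 0 0.006 0" --pt "0.012 0 0.001 0" --pt "0.012 0 -0.003 0"

```text
time_s: 21.95
position: [0.462, 0.3353, 0.0784]
tcp_rot: [-179.8, -0.0, 90.7]
wrist_force: [-10.1, -3.7, 17.5]
gripper_width: 0.014
```

```bash
python3 cov.py .36 .72 .2 .48 .03 .28; python3 -c "
from h import *
s=readout.observe();print(s['position'],s['wrist_force'])
z=np.load('side0.npz');im,dp=z['im'],z['dp'];c=(z['K'],z['d'],z['R'],z['t'])
W=world('side',dp,c);hsv=cv2.cvtColor(im,cv2.COLOR_BGR2HSV);X,Y,H=W[...,0],W[...,1],W[...,2]
w=(X>.36)&(X<.72)&(Y>.2)&(Y<.48)&(H>.03)&(H<.28)&(hsv[...,2]>140)&(hsv[...,1]<80);h=(W-np.array([.5282,.337,.1125]))@np.array([-.532,0,.847])
P=W[w&(abs(h)<.006)];print('initial',P.min(0),P.max(0))"
```

```text
n [-0.689 -0.     0.725] tilt 0.76 x 0.4435 0.6262 z 0.0407 0.2143 [535.6 336.4] [183. 183.] 0.6 1801
[0.46192757 0.33528281 0.07780649] [-8.20910285 -1.9540137  14.66891778]
initial [0.42356296 0.24686229 0.04390671] [0.63377436 0.43115549 0.18210846]
```

Call:
move_arm --pt "0 0 0 0" --pt "0 0 0 0" --pt "0 0 0 0" --pt "0 0 0 0" --jaw 0.03

```text
time_s: 22.4
position: [0.465, 0.3356, 0.0767]
tcp_rot: [179.8, -0.1, 90.6]
wrist_force: [-1.0, 0.1, 5.7]
gripper_width: 0.0302
```

```bash
python3 cov.py .36 .72 .2 .48 .03 .28; python3 -c "
from h import *
s=readout.observe();print(s['position'],s['wrist_force'])"
```

```text
n [-0.537 -0.003  0.844] tilt 0.567 x 0.4235 0.633 z 0.0431 0.1794 [528.6 335.5] [209. 182.] 1.1 1885
[0.46501579 0.33560718 0.07672428] [-0.14736376 -0.71560912  4.90969557]
```

The cover is hung exactly as it was at first. Next I regrip at the fin's low top corner with a small overlap.

Call:
move_arm --pt "0 0 0.02 0" --pt "-0.01 0 0.05 0" --pt "-0.04 0 0.05 0" --pt "-0.041 0 0.05 0" --pt "-0.041 0 0.05 0"

```text
time_s: 22.95
position: [0.4222, 0.3349, 0.1256]
tcp_rot: [-180.0, 0.0, 90.7]
wrist_force: [0.5, 0.5, -0.1]
gripper_width: 0.0296
```

```bash
python3 -c "
from h import *
for n in('scene','side'):
    im,dp,c=grab(n);W=world(n,dp,c);hsv=cv2.cvtColor(im,cv2.COLOR_BGR2HSV)
    h=(W-np.array([.5282,.337,.1125]))@np.array([-.532,0,.847])
    m=(h>.025)&(h<.045)&(W[...,0]>.40)&(W[...,0]<.49)&(W[...,1]>.31)&(W[...,1]<.36)&(W[...,2]<.128)&(hsv[...,2]<70)
    P=W[m];print(n,len(P),P.min(0),P.mean(0),P.max(0)) if m.any() else 0
s=readout.observe();print(s['position'])"
```

```text
scene 44 [0.42807953 0.3238326  0.08650929] [0.45363123 0.32951498 0.10418112] [0.47260593 0.3382151  0.11780141]
side 58 [0.43134046 0.32625611 0.08822196] [0.45038257 0.32933905 0.10323068] [0.47137515 0.33585421 0.11728642]
[0.42349621 0.33455714 0.12537454]
```

Call:
move_arm --pt "0.0005 0 -0.025 0" --pt "0.0005 0 -0.0425 0" --pt "0.0005 0 -0.0425 0"

```text
time_s: 23.35
position: [0.4226, 0.3333, 0.0807]
tcp_rot: [-179.8, 0.2, 90.6]
wrist_force: [-0.2, 0.2, -0.0]
gripper_width: 0.0301
```

Call:
move_arm --pt "0 0 0 0" --pt "0 0 0 0" --pt "0 0 0 0" --pt "0 0 0 0" --jaw 0.0 --squeeze 20

```text
time_s: 23.75
position: [0.4237, 0.335, 0.0838]
tcp_rot: [179.9, -0.0, 90.6]
wrist_force: [0.2, -0.4, -1.5]
gripper_width: 0.0131
```

Call:
move_arm --pt "-0.001 0 0.003 0" --pt "-0.002 0 0.006 0" --pt "-0.003 0 0.009 0" --pt "-0.004 0 0.012 0" --pt "-0.004 0 0.012 0"

```text
time_s: 24.25
position: [0.4198, 0.3351, 0.096]
tcp_rot: [179.9, -0.1, 90.6]
wrist_force: [3.2, -0.7, -1.8]
gripper_width: 0.013
```

```bash
python3 cov.py .36 .72 .2 .48 .03 .28; python3 -c "
from h import *
s=readout.observe();print(s['position'],s['wrist_force'])"
```

```text
n [-0.483 -0.001  0.876] tilt 0.504 x 0.4175 0.6335 z 0.0571 0.1801 [525.8 335.7] [216. 186.] 0.4 1966
[0.4198066  0.33498885 0.09575575] [ 3.61527436 -0.58804822 -0.81136828]
```

It hinges now: the tilt is 0.504 with the lip on the rail.

Call:
move_arm --pt "-0.001 0 0.007 0" --pt "-0.003 0 0.0145 0" --pt "-0.0045 0 0.0225 0" --pt "-0.0057 0 0.031 0" --pt "-0.0057 0 0.031 0"

```text
time_s: 24.8
position: [0.4133, 0.3356, 0.1277]
tcp_rot: [179.9, -0.1, 90.7]
wrist_force: [2.1, 0.2, -1.8]
gripper_width: 0.0129
```

```bash
python3 cov.py .36 .72 .2 .48 .03 .28; python3 -c "
from h import *
s=readout.observe();print(s['position'],s['wrist_force'])"
```

```text
n [-0.344  0.003  0.939] tilt 0.351 x 0.4034 0.6348 z 0.091 0.1796 [519.1 336.1] [231. 184.] 0.2 2015
[0.41324578 0.33526615 0.12701886] [ 2.98438307 -0.89280411 -1.85287973]
```

Call:
move_arm --pt "-0.0005 0 0.01 0" --pt "-0.001 0 0.021 0" --pt "-0.0012 0 0.0315 0" --pt "-0.0005 0 0.042 0" --pt "0.0 0 0.0525 0"

```text
time_s: 25.35
position: [0.413, 0.3349, 0.1797]
tcp_rot: [-180.0, 0.0, 90.7]
wrist_force: [2.5, -0.1, -3.0]
gripper_width: 0.0128
```

Call:
move_arm --pt "0.0005 0 0.003 0" --pt "0.001 0 0.005 0" --pt "0.001 0 0.005 0" --pt "0.001 0 0.005 0"

```text
time_s: 25.75
position: [0.4141, 0.335, 0.1834]
tcp_rot: [-180.0, 0.0, 90.7]
wrist_force: [1.5, -0.1, -2.8]
gripper_width: 0.013
```

```bash
python3 cov.py .36 .72 .2 .48 .03 .28 g3.png; python3 -c "
from h import *
s=readout.observe();print(s['position'],s['wrist_force'])"
```

```text
n [-0.079 -0.002  0.997] tilt 0.079 x 0.393 0.6397 z 0.1518 0.1777 [516.2 337.3] [245. 185.] 0.6 2042
[0.41406509 0.3349953  0.18334741] [ 1.68016963 -0.45695741 -1.74261573]
```

View pics/g3.png

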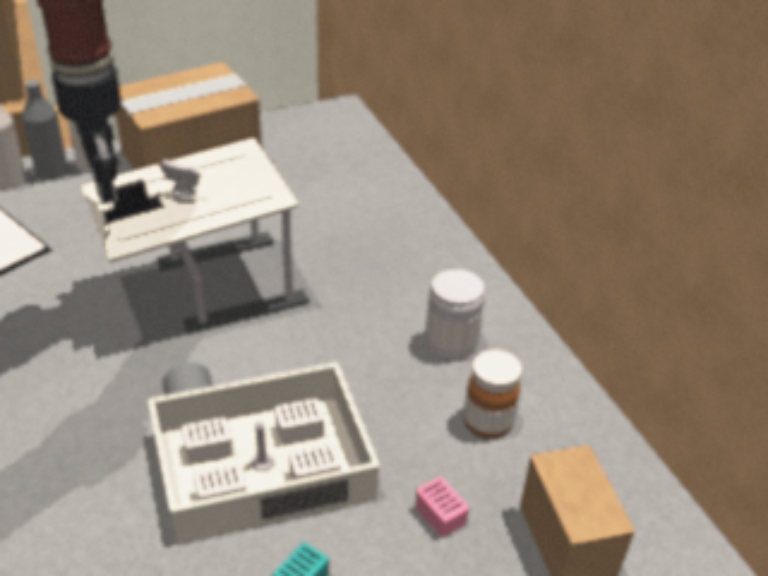

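The cover is level (0.08 rad) with its lip on the rail. I squeeze harder, then lift while easing to +x.

Call:
move_arm --pt "0 0 0 0" --pt "0 0 0 0" --pt "0 0 0 0" --pt "0.001 0 0 0" --squeeze 120

```text
time_s: 26.2
position: [0.4143, 0.3348, 0.1835]
tcp_rot: [-179.9, 0.1, 90.7]
wrist_force: [-1.0, -0.0, -3.0]
gripper_width: 0.0083
```

Call:
move_arm --pt "0.003 0 0.001 0" --pt "0.005 0 0.004 0" --pt "0.006 0 0.01 0" --pt "0.006 0 0.018 0" --pt "0.006 0 0.026 0"

```text
time_s: 26.7
position: [0.4212, 0.3348, 0.2105]
tcp_rot: [-180.0, 0.0, 90.6]
wrist_force: [-0.4, 0.6, -3.3]
gripper_width: 0.0081
```

```bash
python3 cov.py .36 .72 .2 .48 .03 .35; python3 -c "
from h import *
s=readout.observe();print(s['position'],s['wrist_force'],s['gripper_width'])"
```

```text
n [ 0.044 -0.005  0.999] tilt 0.045 x 0.3948 0.6432 z 0.1707 0.1904 [519.2 336.3] [247. 185.] 0.8 1979
[0.42186824 0.33541345 0.21187458] [ 0.34060964  1.32383005 -2.91058782] 0.008027056995319653
```

Call:
move_arm --pt "0.001 0 0.008 0" --pt "0.002 0 0.016 0" --pt "0.002 0 0.024 0" --pt "0.002 0 0.03 0" --pt "0.002 0 0.03 0"

```text
time_s: 27.25
position: [0.4238, 0.3354, 0.2409]
tcp_rot: [179.9, -0.1, 90.6]
wrist_force: [1.0, -0.3, -2.0]
gripper_width: 0.0083
```

```bash
python3 cov.py .36 .72 .2 .48 .03 .35; python3 -c "
from h import *
s=readout.observe();print(s['position'],s['wrist_force'],s['gripper_width'])"
```

```text
n [ 0.018 -0.003  1.   ] tilt 0.019 x 0.3991 0.6464 z 0.2075 0.2204 [523.7 336.5] [248. 188.] 0.8 1970
[0.42348713 0.33508449 0.24027288] [-0.2836424   0.18407423 -3.26424103] 0.007908385257755453
```

The cover is held level and off the rail. I raise it, then carry it to the box while turning it half round, so that the handle side stays within reach.

Call:
move_arm --pt "0 0 0.01 0" --pt "0 0 0.022 0" --pt "0 0 0.034 -0.03" --pt "0.003 -0.006 0.04 -0.09" --pt "0.009 -0.018 0.04 -0.18"

```text
time_s: 27.8
position: [0.4325, 0.3189, 0.2821]
tcp_rot: [179.9, -0.3, 80.3]
wrist_force: [-0.0, -0.2, -2.3]
gripper_width: 0.0081
```

Call:
move_arm --pt "0.006 -0.013 0 -0.11" --pt "0.012 -0.026 0 -0.23" --pt "0.018 -0.039 0 -0.35" --pt "0.024 -0.052 0 -0.47" --pt "0.03 -0.065 0 -0.59"

```text
time_s: 28.3
position: [0.4629, 0.2519, 0.281]
tcp_rot: [180.0, -0.1, 46.2]
wrist_force: [-1.0, 0.4, -3.4]
gripper_width: 0.0076
```

Call:
move_arm --pt "0.006 -0.013 0 -0.12" --pt "0.012 -0.026 0 -0.24" --pt "0.018 -0.039 0 -0.36" --pt "0.024 -0.052 0 -0.48" --pt "0.03 -0.065 0 -0.6"

```text
time_s: 28.8
position: [0.4931, 0.187, 0.2811]
tcp_rot: [-179.9, -0.1, 11.8]
wrist_force: [-0.2, -0.2, -2.3]
gripper_width: 0.0075
```

```bash
python3 -c "
from h import *
s=readout.observe();print(s['position'],s['tcp_rot'],s['wrist_force'],s['gripper_width'],s['joint_positions'])"; python3 cov.py .3 .8 -.15 .4 .18 .35
```

```text
[0.49309991 0.18698115 0.28113615] [-1.79929049e+02 -1.48820250e-01  1.18269179e+01] [-0.24619025 -0.16673455 -2.342809  ] 0.007467765358431642 [-36.9742277   22.17361554  19.98205606  98.09411328  -8.53602503
  61.06181864  -2.40411852]
n [ 0.01  -0.036  0.999] tilt 0.037 x 0.4038 0.6221 z 0.2425 0.2598 [512.4  92.2] [178. 251.] 11.8 3663
```

Call:
move_arm --pt "0.0065 -0.0126 0 -0.12" --pt "0.013 -0.0252 0 -0.24" --pt "0.0195 -0.0378 0 -0.36" --pt "0.026 -0.0504 0 -0.48" --pt "0.0325 -0.063 0 -0.6"

```text
time_s: 29.35
position: [0.5256, 0.1245, 0.2809]
tcp_rot: [-179.9, -0.1, -22.4]
wrist_force: [-0.7, 0.2, -2.1]
gripper_width: 0.0077
```

Call:
move_arm --pt "0.0065 -0.0126 0 -0.12" --pt "0.013 -0.0252 0 -0.24" --pt "0.0195 -0.0378 0 -0.36" --pt "0.026 -0.0504 0 -0.48" --pt "0.0325 -0.063 0 -0.6"

```text
time_s: 29.85
position: [0.5583, 0.0616, 0.2809]
tcp_rot: [-179.8, -0.0, -56.7]
wrist_force: [-0.4, -0.2, -2.5]
gripper_width: 0.0079
```

Call:
move_arm --pt "0.0065 -0.0126 0 -0.12" --pt "0.013 -0.0252 0 -0.24" --pt "0.0195 -0.0378 0 -0.36" --pt "0.026 -0.0504 0 -0.48" --pt "0.0325 -0.063 0 -0.6"

```text
time_s: 30.35
position: [0.591, -0.0015, 0.2807]
tcp_rot: [-179.8, 0.0, -91.1]
wrist_force: [-0.4, -0.0, -2.6]
gripper_width: 0.0076
```

```bash
python3 -c "
from h import *
s=readout.observe();print(s['position'],s['tcp_rot'],s['wrist_force'],s['gripper_width'],s['joint_positions'])"; python3 cov.py .3 .8 -.25 .3 .15 .35
```

```text
[ 0.59097204 -0.00146065  0.28073724] [-1.79849734e+02  4.79886743e-02 -9.10670153e+01] [-0.40796513 -0.00732351 -2.59699014] 0.007567381969946275 [-29.37000651  33.36722248  46.99990873  88.63666893 -25.59182869
  69.07586292 -68.94385956]
n [-0.036 -0.01   0.999] tilt 0.037 x 0.3687 0.6155 z 0.2418 0.2596 [492.7   1.6] [182. 245.] 88.5 3462
```

Call:
move_arm --pt "0.003 -0.007 -0.02 -0.04" --pt "0.006 -0.0137 -0.05 -0.079" --pt "0.006 -0.0137 -0.08 -0.079" --pt "0.006 -0.0137 -0.1 -0.079" --pt "0.006 -0.0137 -0.11 -0.079"

```text
time_s: 30.9
position: [0.5955, -0.0139, 0.1682]
tcp_rot: [179.9, 0.1, -95.3]
wrist_force: [-0.2, -0.4, -2.4]
gripper_width: 0.0077
```

```bash
cat > cov2.py <<'E'
from h import *
import sys
zlo,zhi=map(float,sys.argv[1:3])
for n in('scene','side'):
    im,dp,c=grab(n); W=world(n,dp,c); hsv=cv2.cvtColor(im,cv2.COLOR_BGR2HSV); X,Y,H=W[...,0],W[...,1],W[...,2]
    w=(X>.33)&(X<.67)&(abs(Y)<.17)&(H>zlo)&(H<zhi)&(hsv[...,2]>110)&(hsv[...,1]<90)
    k,l,st,ce=cv2.connectedComponentsWithStats(cv2.morphologyEx(w.astype(np.uint8),cv2.MORPH_OPEN,np.ones((3,3))))
    w=w&(l==1+st[1:,4].argmax()); P=W[w]
    for it in range(6):
        vt=np.linalg.svd(P-P.mean(0),full_matrices=False)[2]; nn=vt[2]*np.sign(vt[2][2]); o=P.mean(0)
        P=W[w]; P=P[abs((P-o)@nn)<(.012 if it<3 else .006)]
    r=cv2.minAreaRect(P[:,:2].astype(np.float32)*1000)
    print(n,'n',nn.round(3),'z at mean',o[2].round(4),'rect',np.round(r[0],1),np.round(r[1]),round(r[2],1),len(P))
    h=(W-o)@nn; d=np.hypot(X-.5,Y+.0065)
    q=(h>.03)&(h<.055)&(d<.045)&(hsv[...,2]>60)
    if q.sum()>10:
        rr=cv2.minAreaRect(W[q][:,:2].astype(np.float32)*1000); print('  nut',q.sum(),np.round(rr[0],1),np.round(rr[1]),round(rr[2]),'top h',np.percentile(h[q],97).round(4))
    if len(sys.argv)>3: cv2.imwrite('pics/'+n+sys.argv[3],cv2.resize(im[130:290,150:340],None,fx=4,fy=3.5))
s=readout.observe();print(s['position'],s['tcp_rot'][2],s['wrist_force'])
E
python3 cov2.py .11 .17
```

```text
scene n [-0.051  0.002  0.999] z at mean 0.1375 rect [496.7  -6. ] [178. 248.] 85.0 2643
  nut 54 [500.5 -10.5] [ 9. 46.] 34 top h 0.0486
side n [-0.05  -0.006  0.999] z at mean 0.1358 rect [498.1  -3.8] [182. 245.] 84.6 3945
  nut 134 [505.1  -9.5] [35. 72.] 68 top h 0.0484
[ 0.59564587 -0.01451767  0.16898818] -95.3345618402821 [ 0.07021561 -0.19121794 -3.50051711]
```

Call:
move_arm --pt "0 -0.0015 -0.015 0" --pt "0 -0.0015 -0.03 0" --pt "0 -0.0015 -0.043 0" --pt "0 -0.0015 -0.053 0" --pt "0 -0.0015 -0.058 0"

```text
time_s: 31.5
position: [0.5951, -0.017, 0.1102]
tcp_rot: [179.9, 0.0, -95.5]
wrist_force: [0.4, -0.2, -3.3]
gripper_width: 0.0081
```

```bash
python3 cov2.py .06 .1 p1.png
```

```text
scene n [-0.044 -0.001  0.999] z at mean 0.0802 rect [496.   -8.4] [178. 249.] 84.7 2517
  nut 59 [508.7 -19.8] [26. 62.] 69 top h 0.0487
side n [-0.043 -0.003  0.999] z at mean 0.0789 rect [498.   -6.5] [180. 245.] 84.2 3810
  nut 121 [504.8 -10.2] [37. 72.] 65 top h 0.048
[ 0.59535211 -0.01715964  0.11081429] -95.51016377246611 [-0.36346782  0.12382036 -3.00130911]
```

View pics/sidep1.png

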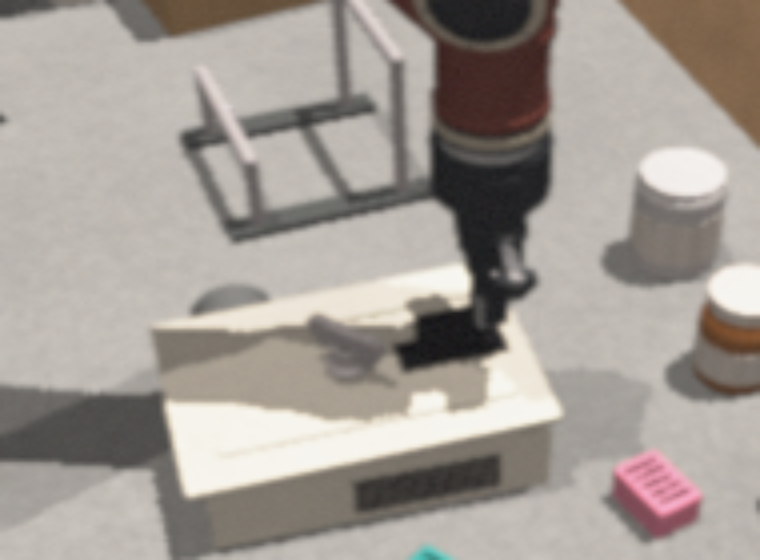

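The cover sits over the box, aligned and about 13 mm above its seat. Lowering it now.

Call:
move_arm --pt "0.0005 0.001 -0.004 0" --pt "0.0005 0.001 -0.008 0" --pt "0.0005 0.001 -0.011 0" --pt "0.0005 0.001 -0.014 0" --pt "0.0005 0.001 -0.014 0"

```text
time_s: 32.1
position: [0.596, -0.0161, 0.0974]
tcp_rot: [180.0, 0.0, -95.5]
wrist_force: [-0.1, -0.2, -2.8]
gripper_width: 0.0079
```

```bash
python3 cov2.py .05 .085
```

```text
scene n [-0.021 -0.002  1.   ] z at mean 0.069 rect [496.2  -7.2] [178. 250.] 84.5 2487
  nut 62 [508.8 -16.5] [28. 66.] 71 top h 0.0495
side n [-0.019 -0.004  1.   ] z at mean 0.069 rect [498.8  -0.6] [190. 246.] 83.8 3758
  nut 123 [498.   -7.4] [10. 59.] 35 top h 0.0483
[ 0.59627583 -0.01629803  0.09777656] -95.51591019688966 [-0.00655155  0.17454215 -3.32685585]
```

Call:
move_arm --pt "0 0 -0.002 0" --pt "0 0 -0.0035 0" --pt "0 0 -0.0035 0"

```text
time_s: 32.5
position: [0.5962, -0.0162, 0.0941]
tcp_rot: [180.0, 0.0, -95.5]
wrist_force: [0.1, 0.1, -4.0]
gripper_width: 0.008
```

Call:
move_arm --pt "0 0 0 0" --pt "0 0 0 0" --pt "0 0 0 0" --jaw 0.035 --squeeze 20

```text
time_s: 32.8
position: [0.5966, -0.0164, 0.0948]
tcp_rot: [-180.0, 0.0, -95.5]
wrist_force: [0.2, -0.7, 0.4]
gripper_width: 0.0352
```

Call:
move_arm --pt "0 0 0.03 0" --pt "0 0 0.075 0" --pt "0.01 0 0.12 0" --pt "0.05 0 0.16 0" --pt "0.05 0 0.17 0" --jaw 0.06

```text
time_s: 33.3
position: [0.6504, -0.0165, 0.269]
tcp_rot: [-179.4, -0.0, -95.4]
wrist_force: [-0.1, 0.4, -0.5]
gripper_width: 0.0598
```

```bash
python3 cov2.py .05 .085 p2.png; python3 - <<'E'
from h import *
im,dp,c=grab('wrist','w2.png'); np.savez('w2.npz',im=im,dp=dp,K=c[0],d=c[1],R=c[2],t=c[3])
E
```

```text
scene n [-0.004 -0.001  1.   ] z at mean 0.0666 rect [497.3  -6.4] [178. 249.] 84.0 3039
  nut 86 [505.5 -12. ] [32. 70.] 64 top h 0.0493
side n [0.    0.001 1.   ] z at mean 0.0667 rect [500.3  13.6] [221. 245.] 84.4 3883
  nut 123 [498.2  -7.1] [ 9. 61.] 36 top h 0.048
[ 0.64826332 -0.01707777  0.26722582] -95.47067066861167 [-0.60047432 -0.20367133  0.13285904]
```

View pics/w2.png

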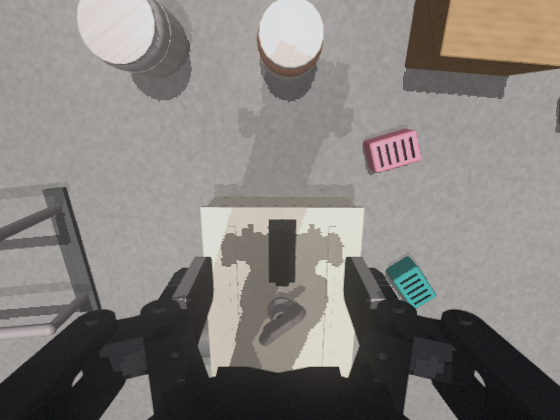

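The wrist view shows the cover seated square, with the fin at (282,250), the nut hub at about (283,310) and the blade running from (262,343) to (305,305). I measure the nut while turning the gripper.

Call:
move_arm --pt "-0.03 0.002 0 0.14" --pt "-0.06 0.004 0 0.28" --pt "-0.09 0.006 0 0.42" --pt "-0.12 0.008 0 0.56" --pt "-0.15 0.01 0 0.7"

```text
time_s: 33.95
position: [0.4929, -0.0059, 0.2625]
tcp_rot: [179.8, 0.2, -55.1]
wrist_force: [0.6, 0.4, -0.2]
gripper_width: 0.0599
```

Call:
move_arm --pt "0 0 0 0.14" --pt "0 0 0 0.28" --pt "0 0 0 0.42" --pt "0 0 0 0.56" --pt "0 0 0 0.7" --jaw 0.05

```text
time_s: 34.45
position: [0.494, -0.006, 0.2626]
tcp_rot: [179.9, 0.3, -15.0]
wrist_force: [0.1, 0.3, -0.4]
gripper_width: 0.05
```

Call:
move_arm --pt "0 0 0 0.14" --pt "0 0 0 0.28" --pt "0 0 0 0.42" --pt "0 0 0 0.56" --pt "0 0 0 0.7"

```text
time_s: 34.95
position: [0.4941, -0.006, 0.2625]
tcp_rot: [-179.9, 0.2, 25.2]
wrist_force: [0.2, -0.0, -0.9]
gripper_width: 0.05
```

```bash
python3 - <<'E'
from h import *
z=np.load('w2.npz'); im,dp=z['im'],z['dp']; W=world('wrist',dp,(z['K'],z['d'],z['R'],z['t'])); H=W[...,2]; V=im.max(2)
f=(abs(W[...,0]-.5)<.1)&(abs(W[...,1])<.07)&(H>.055)&(H<.075); print('face z',np.median(H[f]))
m=(H>.095)&(H<.125)&(np.hypot(W[...,0]-.5,W[...,1]+.007)<.045)&(W[...,0]<.55)
k,l,st,_=cv2.connectedComponentsWithStats(m.astype(np.uint8)); m=l==1+st[1:,4].argmax()
P=W[m]; print(len(P),P.mean(0),P.max(0)[2],cv2.minAreaRect(P[:,:2].astype(np.float32)*1000))
s=readout.observe();print(s['position'],s['tcp_rot'],s['joint_positions'])
E
```

```text
face z 0.06452940437098924
756 [ 0.50238857 -0.00765153  0.10623235] 0.11351937436610934 ((499.83526611328125, -7.159282684326172), (10.46944808959961, 60.9212646484375), 34.059112548828125)
[ 0.4940557  -0.00604818  0.26251092] [-179.87965799    0.24350516   25.16390131] [-15.15800265  20.22286844  18.43594624 104.28259572  -7.48747738
  56.95200643  31.50497038]
```

Call:
move_arm --pt "0.0055 -0.0008 -0.02 0.08" --pt "0.0055 -0.0008 -0.06 0.155" --pt "0.0055 -0.0008 -0.1 0.155" --pt "0.0055 -0.0008 -0.13 0.155" --pt "0.0055 -0.0008 -0.13 0.155" --jaw 0.04

```text
time_s: 35.45
position: [0.4963, -0.0067, 0.1297]
tcp_rot: [-179.6, 0.6, 33.7]
wrist_force: [-0.8, 0.5, 0.0]
gripper_width: 0.0399
```

```bash
python3 - <<'E'
from h import *
for i in range(4): s=readout.observe(); 
print(s['position'],s['tcp_rot'])
E
```

```text
[ 0.49633847 -0.00674759  0.1296909 ] [-179.57998161    0.64274271   33.70390786]
```

Call:
move_arm --pt "0 0 -0.01 0" --pt "0 0 -0.025 0" --pt "0 0 -0.04 0" --pt "0 0 -0.04 0" --pt "0 0 -0.04 0"

```text
time_s: 35.95
position: [0.5023, -0.0071, 0.0952]
tcp_rot: [180.0, -0.1, 33.7]
wrist_force: [-0.2, -0.2, -0.2]
gripper_width: 0.04
```

Call:
move_arm --pt "0 0 0 0" --pt "0 0 0 0" --pt "0 0 0 0" --pt "0 0 0 0" --jaw 0.0 --squeeze 30

```text
time_s: 36.35
position: [0.502, -0.0073, 0.095]
tcp_rot: [180.0, -0.0, 33.7]
wrist_force: [-2.1, 0.2, 4.0]
gripper_width: 0.0083
```

Call:
move_arm --pt "-0.001 0 -0.001 -0.1" --pt "-0.0015 0 -0.0013 -0.23" --pt "-0.0015 0 -0.0016 -0.36" --pt "-0.0015 0 -0.0018 -0.49" --pt "-0.0015 0 -0.002 -0.62"

```text
time_s: 36.85
position: [0.5009, -0.0076, 0.0938]
tcp_rot: [-180.0, -0.1, -2.2]
wrist_force: [-3.3, -1.2, 12.5]
gripper_width: 0.0083
```

```bash
python3 cov2.py .05 .085; python3 -c "
from h import *
s=readout.observe();print(s['moment'],s['gripper_width'])"
```

```text
scene n [-0.002  0.002  1.   ] z at mean 0.0666 rect [502.8  14.4] [223. 246.] 82.9 2982
  nut 58 [503.4 -12.9] [48. 20.] 67 top h 0.0525
side n [-0.     0.001  1.   ] z at mean 0.0666 rect [501.8  15. ] [222. 245.] 84.2 3649
  nut 113 [501.1  -7.9] [36. 46.] 33 top h 0.0539
[ 0.50086246 -0.00759098  0.09377367] -1.9974175331007016 [-2.69016335 -1.26212865 12.0610818 ]
[-0.13520439  0.64394417 -0.07607209] 0.008138675271859996
```

Call:
move_arm --pt "0 0 0 -0.13" --pt "0 0 0 -0.26" --pt "0 0 -0.0003 -0.39" --pt "0 0 -0.0005 -0.52" --pt "0 0 -0.0006 -0.65"

```text
time_s: 37.45
position: [0.4997, -0.0072, 0.093]
tcp_rot: [-180.0, 0.1, -39.4]
wrist_force: [-4.3, 0.0, 12.5]
gripper_width: 0.0082
```

Call:
move_arm --pt "0 0 -0.0001 -0.13" --pt "0 0 -0.0003 -0.26" --pt "0 0 -0.0005 -0.39" --pt "0 0 -0.0006 -0.52" --pt "0 0 -0.0008 -0.65"

```text
time_s: 37.95
position: [0.4991, -0.0062, 0.092]
tcp_rot: [179.9, 0.2, -76.6]
wrist_force: [-5.3, 1.9, 13.6]
gripper_width: 0.0081
```

Call:
move_arm --pt "0 0 -0.0001 -0.13" --pt "0 0 -0.0003 -0.26" --pt "0 0 -0.0005 -0.39" --pt "0 0 -0.0006 -0.52" --pt "0 0 -0.0008 -0.65"

```text
time_s: 38.45
position: [0.4991, -0.005, 0.0912]
tcp_rot: [179.8, 0.3, -113.8]
wrist_force: [-4.8, 4.7, 14.5]
gripper_width: 0.0082
```

```bash
python3 cov2.py .05 .085; python3 -c "
from h import *
s=readout.observe();print(s['moment'],s['gripper_width'],s['joint_positions'])"
```

```text
scene n [-0.004  0.003  1.   ] z at mean 0.0667 rect [502.6  15.6] [223. 248.] 83.6 2866
  nut 96 [503.2  -8.9] [51. 32.] 1 top h 0.0539
side n [-0.     0.002  1.   ] z at mean 0.0667 rect [502.1  15.5] [223. 245.] 84.3 3728
  nut 92 [498.3 -12. ] [23. 59.] 71 top h 0.0476
[ 0.49916227 -0.00504109  0.09108739] -113.61607826849544 [-4.86139552  3.98901861 15.97649768]
[ 0.90850374  1.17979045 -0.09742831] 0.00799095190960403 [-34.24307691  44.5838999   53.34368644 115.75545218 -50.90591165
  46.92487385 -63.93946838]
```

Call:
move_arm --pt "0 0 0 0" --pt "0 0 0 0" --pt "0 0 0.02 0" --pt "0 0 0.045 0" --pt "0 0 0.045 0.1" --jaw 0.04

```text
time_s: 39.05
position: [0.5022, -0.0079, 0.1371]
tcp_rot: [-179.7, -0.0, -107.7]
wrist_force: [0.0, -0.3, -0.3]
gripper_width: 0.0399
```

Call:
move_arm --pt "0 0 0 0.14" --pt "0 0 0 0.28" --pt "0 0 0 0.42" --pt "0 0 0 0.56" --pt "0 0 0 0.7"

```text
time_s: 39.55
position: [0.5004, -0.007, 0.1348]
tcp_rot: [-180.0, -0.0, -67.4]
wrist_force: [-0.8, -0.5, 0.1]
gripper_width: 0.04
```

Call:
move_arm --pt "0 0 0 0.14" --pt "0 0 0 0.28" --pt "0 0 0 0.42" --pt "0 0 0 0.56" --pt "0 0 0 0.7"

```text
time_s: 40.05
position: [0.5004, -0.0071, 0.1348]
tcp_rot: [180.0, -0.0, -27.3]
wrist_force: [-0.2, -0.6, 0.5]
gripper_width: 0.0402
```

Call:
move_arm --pt "0 0 0 0.14" --pt "0 0 0 0.28" --pt "0 0 0 0.42" --pt "0 0 0 0.56" --pt "0 0 0 0.7"

```text
time_s: 40.55
position: [0.5004, -0.0072, 0.1349]
tcp_rot: [180.0, -0.0, 12.8]
wrist_force: [-0.2, -0.3, -0.3]
gripper_width: 0.0399
```

Call:
move_arm --pt "0 0 0 0.14" --pt "0 0 0 0.28" --pt "0 0 0 0.42" --pt "0 0 0 0.56" --pt "0 0 0 0.7"

```text
time_s: 41.05
position: [0.5004, -0.0072, 0.1348]
tcp_rot: [180.0, -0.0, 52.9]
wrist_force: [0.4, -0.1, -0.4]
gripper_width: 0.04
```

Call:
move_arm --pt "0 0 0 0.12" --pt "0 0 0 0.242" --pt "0 0 0 0.242" --pt "0 0 0 0.242"

```text
time_s: 41.45
position: [0.5003, -0.0073, 0.1349]
tcp_rot: [-180.0, -0.0, 66.3]
wrist_force: [0.6, -1.1, 0.9]
gripper_width: 0.0401
```

```bash
python3 cov2.py .05 .085 p3.png; python3 -c "
from h import *
s=readout.observe();print(s['moment'],s['gripper_width'],s['joint_positions'])"
```

```text
scene n [-0.002  0.003  1.   ] z at mean 0.0667 rect [501.8  14.5] [219. 248.] 83.6 3193
  nut 60 [503.3  -8.3] [ 9. 57.] 66 top h 0.0462
side n [-0.001  0.001  1.   ] z at mean 0.0666 rect [501.8  16.1] [222. 245.] 84.2 3778
  nut 109 [500.1  -6. ] [13. 59.] 63 top h 0.0439
[ 0.5002987  -0.00713399  0.13495303] 66.35445926278132 [-0.11886794 -0.28642993  0.02296791]
[0.03800185 0.00139374 0.04023456] 0.040332318632781354 [ -5.51335409  29.59897563   5.5678586  112.662172    -4.45745799
  37.94594143  69.20421124]
```

View pics/sidep3.png

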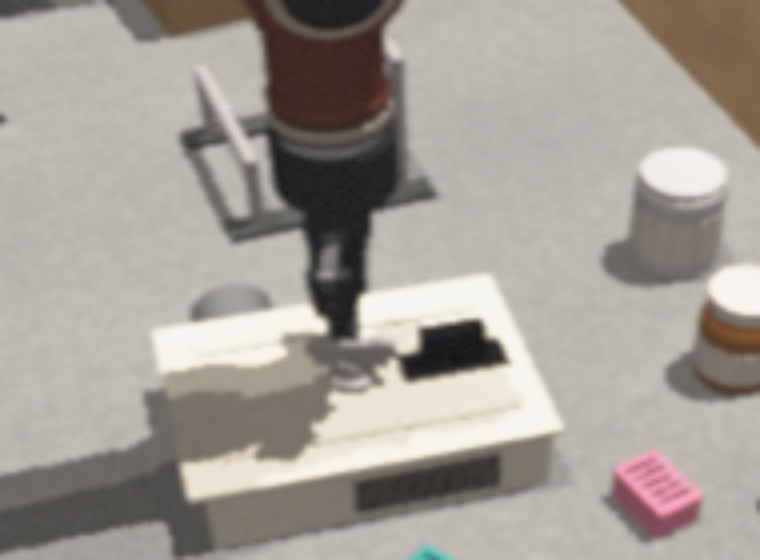

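The blade turned as intended: its measured angle matches the gripper's, and the cover is still square and flush. Second stroke.

Call:
move_arm --pt "0 0 -0.015 0" --pt "0 0 -0.03 0" --pt "0 0 -0.045 0" --pt "0 0 -0.045 0"

```text
time_s: 41.95
position: [0.4989, -0.0069, 0.0885]
tcp_rot: [-179.8, 0.1, 66.4]
wrist_force: [-0.0, -0.5, -0.7]
gripper_width: 0.0403
```

Call:
move_arm --pt "0 0 0 0" --pt "0 0 0 0" --pt "0 0 0 0" --pt "0 0 0 0" --jaw 0.0

```text
time_s: 42.35
position: [0.501, -0.0069, 0.0908]
tcp_rot: [179.9, -0.1, 66.5]
wrist_force: [-0.4, -0.3, 1.7]
gripper_width: 0.008
```

Call:
move_arm --pt "0 0 -0.0001 -0.13" --pt "0 0 -0.0003 -0.26" --pt "0 0 -0.0005 -0.39" --pt "0 0 -0.0006 -0.52" --pt "0 0 -0.0008 -0.65"

```text
time_s: 42.85
position: [0.5008, -0.0073, 0.09]
tcp_rot: [180.0, -0.1, 28.9]
wrist_force: [-0.4, 0.4, 1.9]
gripper_width: 0.008
```

Call:
move_arm --pt "0 0 -0.0001 -0.13" --pt "0 0 -0.0003 -0.26" --pt "0 0 -0.0005 -0.39" --pt "0 0 -0.0006 -0.52" --pt "0 0 -0.0008 -0.65"

```text
time_s: 43.35
position: [0.5004, -0.0074, 0.0891]
tcp_rot: [-180.0, -0.0, -8.3]
wrist_force: [-1.0, -0.7, 3.4]
gripper_width: 0.008
```

Call:
move_arm --pt "0 0 -0.0001 -0.13" --pt "0 0 -0.0003 -0.26" --pt "0 0 -0.0005 -0.39" --pt "0 0 -0.0006 -0.52" --pt "0 0 -0.0008 -0.65"

```text
time_s: 43.85
position: [0.5, -0.0072, 0.0883]
tcp_rot: [-180.0, 0.0, -45.6]
wrist_force: [-1.2, -0.5, 3.1]
gripper_width: 0.0081
```

```bash
python3 cov2.py .05 .085; python3 -c "
from h import *
s=readout.observe();print(s['moment'],s['gripper_width'],s['joint_positions'])"
```

```text
scene n [-0.004  0.004  1.   ] z at mean 0.0666 rect [500.7  15.6] [224. 249.] 83.6 3158
  nut 54 [502.2  -9.5] [56. 22.] 64 top h 0.0528
side n [-0.     0.002  1.   ] z at mean 0.0667 rect [501.4  14.1] [221. 245.] 84.5 3638
  nut 90 [496.8 -15.7] [31. 34.] 78 top h 0.0535
[ 0.499976   -0.0072238   0.08813099] -45.27617704247027 [-1.84706784  0.4749338   4.3893138 ]
[-0.10067262  0.40201878 -0.03538726] 0.0087808871092567 [-25.37377399  38.79480062  36.77813136 115.6125903  -37.6360574
  37.88033917  -9.09007694]
```

Call:
move_arm --pt "0 0 -0.0001 -0.13" --pt "0 0 -0.0003 -0.26" --pt "0 0 -0.0005 -0.39" --pt "0 0 -0.0006 -0.52" --pt "0 0 -0.0008 -0.65"

```text
time_s: 44.45
position: [0.4998, -0.0069, 0.0874]
tcp_rot: [180.0, 0.1, -82.6]
wrist_force: [-1.4, -0.4, 5.2]
gripper_width: 0.0083
```

Call:
move_arm --pt "0 0 0 -0.06" --pt "0 0 -0.0001 -0.11" --pt "0 0 -0.0002 -0.15" --pt "0 0 -0.0002 -0.18" --pt "0 0 -0.0003 -0.2"

```text
time_s: 44.95
position: [0.4998, -0.0068, 0.087]
tcp_rot: [179.9, 0.1, -93.8]
wrist_force: [-1.8, 0.1, 5.4]
gripper_width: 0.0078
```

```bash
python3 -c "
from h import *
s=readout.observe();print(s['tcp_rot'],s['moment'],s['wrist_force'],s['gripper_width'],s['joint_positions'])"
```

```text
[ 1.79947105e+02  7.53772181e-02 -9.38367305e+01] [0.10048477 0.4676195  0.08476806] [-1.77518576  0.07037836  5.38913328] 0.007760186720775017 [-32.50931373  43.59168623  50.00221414 115.8601734  -49.07063347
  44.47008226 -46.05472838]
```

Call:
move_arm --pt "0 0 0 -0.015" --pt "0 0 0 -0.03" --pt "0 0 0 -0.045" --pt "0 0 0 -0.045"

```text
time_s: 45.35
position: [0.4998, -0.0068, 0.087]
tcp_rot: [179.9, 0.1, -96.3]
wrist_force: [-1.6, 0.7, 5.3]
gripper_width: 0.0079
```

```bash
python3 -c "
from h import *
s=readout.observe();print(s['tcp_rot'],s['moment'],s['wrist_force'],s['gripper_width'])"
```

```text
[ 1.79939268e+02  6.84696975e-02 -9.63416224e+01] [0.08695914 0.48212231 0.17097454] [-1.57043364  0.65847175  5.32399548] 0.007881956751670013
```

Call:
move_arm --pt "0 0 0 0" --pt "0 0 0 0" --pt "0 0 0.02 0" --pt "0 0 0.06 0" --pt "0 0 0.1 0" --jaw 0.04

```text
time_s: 45.85
position: [0.4998, -0.0069, 0.1871]
tcp_rot: [179.9, -0.0, -96.5]
wrist_force: [0.8, 1.0, 0.6]
gripper_width: 0.04
```

Call:
move_arm --pt "0.03 0 0.03 0" --pt "0.07 0 0.06 0" --pt "0.11 0 0.08 0" --pt "0.15 0 0.1 0" --pt "0.15 0 0.1 0"

```text
time_s: 46.35
position: [0.6554, -0.007, 0.2883]
tcp_rot: [-179.6, -0.1, -96.2]
wrist_force: [-0.7, -0.1, -0.7]
gripper_width: 0.04
```

```bash
python3 cov2.py .05 .085 p4.png; python3 - <<'E'
from h import *
im,dp,c=grab('wrist','w4.png'); W=world('wrist',dp,c); H=W[...,2]
r=(abs(W[...,0]-.5)<.1)&(abs(W[...,1])<.08)&(H>.055)&(H<.073); print('face z',np.median(H[r]))
m=(H>.088)&(H<.125)&(np.hypot(W[...,0]-.5,W[...,1]+.007)<.034)
P=W[m]; print(len(P),P.mean(0),np.percentile(P[:,2],98),cv2.minAreaRect(P[:,:2].astype(np.float32)*1000))
f=(H>.088)&(H<.115)&(W[...,0]>.54)&(W[...,0]<.605)&(abs(W[...,1]+.014)<.03)
print('fin',f.sum(),cv2.minAreaRect(W[f][:,:2].astype(np.float32)*1000))
E
```

```text
scene n [-0.004 -0.     1.   ] z at mean 0.0666 rect [497.4  -6.8] [178. 250.] 84.3 3444
  nut 64 [498.9  -7.9] [10. 60.] 84 top h 0.0427
side n [-0.001  0.001  1.   ] z at mean 0.0667 rect [501.3  13.9] [222. 245.] 84.2 3888
  nut 100 [499.9  -7.1] [13. 60.] 82 top h 0.0412
[ 0.65033059 -0.00750689  0.28588648] -96.51497942524222 [0.3918699  0.13328508 0.64326258]
face z 0.0645263064047442
391 [ 0.50576899 -0.00722504  0.10223555] 0.10524974809257306 ((502.1360168457031, -6.936159610748291), (8.082578659057617, 59.28413009643555), 84.00460815429688)
fin 587 ((570.4801025390625, -13.99618148803711), (13.998031616210938, 46.35977554321289), 83.87821197509766)
```

View pics/w4.png

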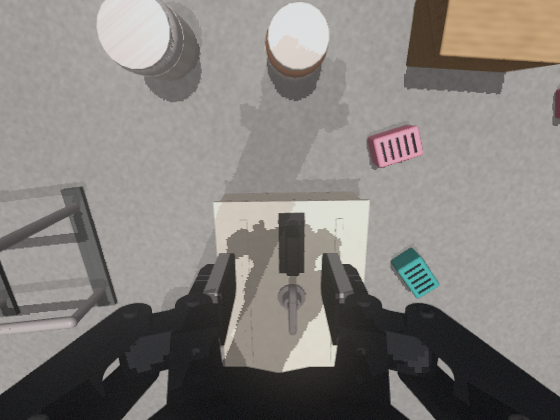

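The blade lies in line with the fin (84.0° against 83.9°), its top has dropped by about 7 mm, and the cover is flush and centred. Handing in.

```bash
python3 -c "
from workcell import close_job
print(close_job())"
```

```text
the job is handed in; nothing more can be done
None
```

I loaded all four white cartridges into the box, seated the cover on it and spun the wing nut down. I then handed the job in at about 46 s; the system reports no verdict.

**Lifting the cover:** My first grip on the handle did not let the cover pivot: it came up still sloped and the lip left the rail. I put it back, but the lip first sat on top of the rail, so I eased it over and let it drop until it hung as before. I then regripped a small corner of the handle and tilted the cover to 0.08 rad with its lip on the rail. After that I lifted it off, turned it half round and set it on the box, so the handle end points away from the robot.

**Last checks:**
- **Cover:** flush, with its upper face measured at 66.6 mm (66 expected), and level within 0.005 rad. It is about 1 mm off the stud centre and square with the box within about 1°.
- **Wing nut:** its blade lines up with the handle (84.0° against 83.9°), after about 310° of turning from its start near 48°. The wing tops dropped about 7 mm, which fits one full turn.
- **Gripper and bystanders:** the gripper is clear of everything. The jar, tin, carton and coloured look-alikes were never touched and still stand in the last view.

**Disagreements:**
- **Side camera:** its cover outline was thrown off by the grey port on the box, so I relied on the other two cameras for position.
- **Wrist camera:** it read heights 1 to 2 mm low throughout.
- **Cartridges:** after the cover went on they could not be seen. They were last seen inside the box just before I placed it.

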